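Press the bush home in a clock dial

TASK

Lay the open wooden clock dial on the press's anvil, right way up, with its brass bush centred under the ram, and let go of it. Then pull the lever down firmly until you feel the bush go solid on the wood, but do not force it any further (the thin board would split), and ease the lever all the way back up to its rest rather than letting it fly. Leave the dial lying on the anvil and the things around undisturbed.

Things in the scene. Friction and masses are not known exactly. Their poses are not given: they have to be found in the camera images.
- press: Green C-frame hand lever press fixed to the bench, 255 mm high without its ram. Origin on the bench under the ram's axis, z up; the throat opens to its -x. In mm: base plate x -95 to 225, y -65 to 65, 22 thick; column x 130 to 180, y -22 to 22; head x -24 to 180, y -22 to 19, z 165 to 255. On the ram's axis stands the anvil (see ram_foot).
- ram_foot (a point): Centre of the flat foot (22 mm across) of the ram, which slides straight down from the head; 119 mm above the bench with the lever at rest. Right below it is the screw anvil: a flat steel disc 44 mm across and 14 thick on a 24 mm stem. Its top is set anywhere from 70 to 84 mm above the bench; no reading of it is given.
- lever (a joint): Lever angle, rad: 0 at rest (0.60 above level), grows as it is pulled down, at most 1.5; each rad drives the ram 28 mm down. A spring returns it; let go low it flies back at 5 rad/s, eased means under 3. Force at the grip: 2 N to start, 3 to 4 N farther down, 8 to 10 N while the bush goes in, then solid (somewhere from 0.7 to 1.4). 15 to 20 N is a firm press; 27 N or more splits the board.
- lever_grip (a point): Centre of the lever's round black grip, 26 mm thick and 90 mm long along the lever, 210 mm from the pivot. The lever runs from the pivot towards the press's -x and swings in an upright plane 75 mm to the press's +y side of the ram; the steel rod behind the grip is 14 mm thick.
- lever_pivot (a point): Point of the lever's turning axis in the plane in which it swings: x 28, y 75, z 200 mm in the press's frame. It does not move. The axis is level, along the press's y.
- dial: Open wooden clock dial like a wheel, about 160 g, lying on the stack at the start. Origin at the centre of its flat underside, z up when right way up. Dark rim 220 mm outside, 184 inside diameter, 8 thick, with brass hour marks; hub 52 across, 10 thick; four spokes 14 wide along its +-x and +-y, open windows between. Any yaw on the anvil will do.
- bush (a joint): How far the brass bush has been driven into the hub, m: 0 to 0.002 at the start (8 to 6 mm proud), 0.008 when its flange is fully home on the wood. It is a tight fit (35 N).
- bush_top (a point): Centre of the top of the bush's brass flange (18 mm across, 3 mm thick), in the middle of the dial: 21 mm above the dial's underside at joint value 0, 13 mm when home.
- stack: Fixed stack of laser-cut wooden discs, 50 mm across and 36 mm high, on which the dial's hub rests at the start. Origin at the centre of its foot.
- spray_can: Bystander: white and red spray can, 66 mm across, 183 mm high. Origin at the centre of its foot.
- glue_bottle: Bystander: white glue bottle with an orange nozzle, 46 mm across, 153 mm high. Origin at the centre of its foot.
- tea_glass: Bystander: small tea glass, 64 mm across, 85 mm high. Origin at the centre of its foot.
- bush_tray: Bystander: open grey tray of spare bushes, 100 x 75 x 28 mm. Origin at the centre of its underside.
- ram: The square steel ram itself, 20 mm thick, standing out above the head to 299 mm; its origin is the same point as ram_foot.
Mind the look-alikes: they are no part of the job. There is more than one size of the dial; the one meant has the size given above.

How it is judged:
By the outcome, as a careful person would: the job done as asked, in the order asked, and still so for the second after the job is handed in, with the robot touching nothing.
It also fails if it takes over 72 s, if anything falls off the work surface, if the arm or the gripper's body presses on something with over 40 N, if the wrist force passes 120 N, or if a joint passes its speed limit or range.

ROBOT

A 6-joint arm with a two-finger parallel gripper is mounted at the origin on the work surface. World frame = base frame: x ahead of the robot, y to its left, z up, the work surface at z = 0. Lengths are in mm, angles in rad, forces in N, time in s.
With the tool pointing down it reaches from about 400 to 925 mm from the base axis. Payload 12.5 kg.
Tool frame: the origin (TCP) lies at the very end of the fingers, on their centre line; the grasp point (between the pads) lies 19 mm behind it; z points along the fingers, y is the direction in which the jaws open and shut (so a half turn about z gives the same grasp; the last joint's range is limited). The gripper opens to 95 mm and grips with 3 to 60 N. Pads are 20 mm wide; open, the fingers measure 119 mm over their backs; the gripper's body (75 mm by 180 mm) begins 59 mm behind the grasp point.
Start: joints at [1.044, 0.491, 1.559, -0, 1.092, -0.106], TCP at [255.293, 570.502, 214.661] pointing down, gripper open.
Joint ranges: [-3.1, 3.1], [-0.84, 2.19], [0.05, 2.79], [-1.13, 4.28], [0.06, 2.93], [-2.69, 2.69]. Speed limits (rad/s): [2.22, 2.22, 2.79, 3.14, 3.14, 3.14].

INTERFACE

Orientations are given as [roll, pitch, yaw] about the fixed x, y, z axes, in that order (R = Rz(yaw) Ry(pitch) Rx(roll)).
In Python, from cell import env, read_camera, get_calibration gives the robot as it stands.
- The arm moves only by the tool arm_command, never from a script. Its argument "targets" is a list of rows, each a list of 3 entries, a list of its own where there are three numbers: the turn, a rotation vector about the tool's x, y, z in rad, then the shift along the tool's x, y, z in m, then the closure in counts, from 0 (fully open) to 255 (shut). In form: [[[rx, ry, rz], [tx, ty, tz], fingers], ...]. A call has 1 to 8 rows; each row is the pose to reach, as a shift and turn from the pose commanded when the call began, along the tool's axes at that moment; what a row does not reach only later rows make up. A row lasts 1/10 s, in which the tool goes at most 50 mm and 8.59 degrees, less where a joint would pass 70% of its speed; a pose out of reach is approached as far as the arm can. A call with a gripper value outside its range is refused whole. The fingers move at their own pace and stop on an object; the grip force is fixed at half the most. Time passes only in rows, so rows that repeat a pose let the fingers close. It gives the time, the measured TCP pose, the force and the opening at its end, in the units of the state.
- env.state(): the state, without advancing time (a new reading comes with each control period).
- read_camera(name): name is "side" or "top"; returns (picture, depth): 384x512x3 uint8, blue, green, red; 384x512 float32, mm along the optical axis (not along the pixel's ray), 0 where there is no reading.
- get_calibration(name): a dict with "vfov" (degrees; the focal length in pixels is half the picture's height over the tangent of half this angle, whatever the lens; pixels are square), "cx", "cy" (the principal point, pixels), "k1" (the pictures are not rectified: a ray, as slopes to the right and down, at radius r is drawn at 1 + k1 r^2 times it, then the intrinsics apply), "world_from_camera" (4x4, takes a point from camera to world coordinates). Camera axes: x right, y down, z forward; pixel columns grow to the right and rows downward; lengths in mm; the calibration is good to about 2 mm. A picture is of the moment at which its call begins. get_calibration takes no time and is no camera call.
- env.job_done(): hands the job in, once; it reports no verdict.
The state is a dict: "t": time; "joints": joint angles; "qvel": joint speeds; "tau": joint torques, N m; "eef_pos": TCP position; "tcp_rot": TCP orientation; "ft_force": force on the tool from outside, world axes, zero at the start; "moment": the same for the moment, N m; "opening": opening from 0.0 (shut) to 1.0 (fully open).
Only numpy, scipy, OpenCV 4.12 (cv2) and the standard library are available. Lean on these libraries where they do the work, as an engineer would, in place of code of your own. Each camera call takes 0.05 s, during which the arm holds its last target.

## Working session

There is one attempt and no reset: what is moved stays moved. The work goes in short steps, Python scripts to look and compute and a tool call to move; the robot and the scene stay as the last step left them, time stands still between calls to the robot, and variables do not carry over. Pictures are saved under pics/ and viewed, and the job is handed in when it is done.

Besides the shell and the picture viewer there is one more tool, called after "Request:" in YAML: its name, and indented under it one key for each argument. arm_command: Moves the arm, as the interface text tells. Its arguments: {"type":"object","properties":{"targets":{"type":"array"}},"required":["targets"]}

```bash
ls; mkdir -p pics; python3 - <<'E'
from cell import env, read_camera, get_calibration
import cv2,numpy as np
print(env.state())
for n in ("side","top"):
    p,d=read_camera(n); cv2.imwrite(f"pics/{n}0.png",p); np.savez(f"{n}0.npz",p=p,d=d)
    print(get_calibration(n))
E
```

```text
pics
{'t': 0.0, 'joints': array([ 1.04438708e+00,  4.91595156e-01,  1.55947023e+00,  9.31472950e-06,
        1.09169779e+00, -1.05595422e-01]), 'qvel': array([ 0.00023509, -0.00106423, -0.00075786, -0.00063896,  0.00086782,
       -0.0003089 ]), 'tau': array([ 4.83063650e-04, -6.12658167e+01, -2.58181876e+01,  6.93333079e-02,
        4.81822772e-02, -1.03505884e-04]), 'eef_pos': array([255.16142404, 570.26445858, 214.03248003]), 'tcp_rot': array([-3.14042952e+00, -1.31587525e-04,  2.72077446e+00]), 'ft_force': array([-0.10929596, -0.20328896, -0.21304473]), 'moment': array([ 0.06879126, -0.00668144,  0.05149826]), 'opening': 1.0012942626158245}
{'vfov': 53.42653594307298, 'cx': 257.9039366182891, 'cy': 201.29435812785442, 'k1': 0.014953632178845301, 'world_from_camera': array([[-9.96674174e-01, -5.39100837e-02,  6.11088715e-02,
         4.11744809e+02],
       [-8.00722073e-02,  5.08619060e-01, -8.57260225e-01,
         1.34274630e+03],
       [ 1.51338338e-02, -8.59302249e-01, -5.11244180e-01,
         9.27238590e+02],
       [ 0.00000000e+00,  0.00000000e+00,  0.00000000e+00,
         1.00000000e+00]])}
{'vfov': 52.96931754807116, 'cx': 256.0651515676881, 'cy': 189.79103224259578, 'k1': 0.024928262151199226, 'world_from_camera': array([[-1.50343289e-02, -9.93419532e-01,  1.13541195e-01,
         3.92369668e+02],
       [-9.99885139e-01,  1.51548392e-02,  1.98264942e-04,
         1.20620020e+02],
       [-1.91765883e-03, -1.13525173e-01, -9.93533270e-01,
         1.36506866e+03],
       [ 0.00000000e+00,  0.00000000e+00,  0.00000000e+00,
         1.00000000e+00]])}
```

View pics/side0.png

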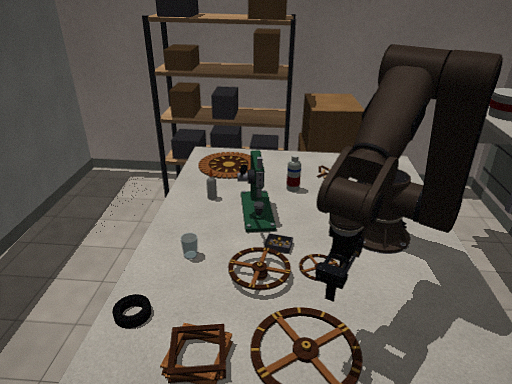

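View pics/top0.png

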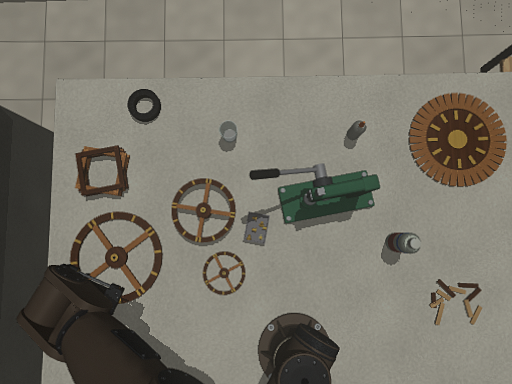

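```bash
cat > h.py <<'E'
import numpy as np,cv2
from cell import env, read_camera, get_calibration
def K(n):
    c=get_calibration(n); f=192/np.tan(np.radians(c['vfov']/2)); return c,f
def ray(n,u,v):
    c,f=K(n); x=(np.asarray(u,float)-c['cx'])/f; y=(np.asarray(v,float)-c['cy'])/f
    a,b=x.copy(),y.copy()
    for _ in range(8):
        s=1+c['k1']*(a*a+b*b); a,b=x/s,y/s
    T=c['world_from_camera']; d=np.stack([a,b,np.ones_like(a)],-1)@T[:3,:3].T
    return T[:3,3],d
def onz(n,u,v,z):
    o,d=ray(n,u,v); t=(z-o[2])/d[...,2]; return o+d*t[...,None]
def pts(n,u,v,dep):
    o,d=ray(n,u,v); return o+d*np.asarray(dep,float)[...,None]
def proj(n,P):
    c,f=K(n); T=c['world_from_camera']; q=(np.atleast_2d(P)-T[:3,3])@T[:3,:3]
    a=q[:,:2]/q[:,2:]; a=a*(1+c['k1']*(a**2).sum(1,keepdims=True)); return a*f+[c['cx'],c['cy']]
def cloud(n,d):
    v,u=np.mgrid[0:384,0:512]; return pts(n,u,v,d)
def two(n1,p1,n2,p2):
    o1,d1=ray(n1,*p1);o2,d2=ray(n2,*p2)
    A=np.stack([d1,-d2],1);s=np.linalg.lstsq(A,o2-o1,rcond=None)[0]
    a,b=o1+d1*s[0],o2+d2*s[1]; return (a+b)/2,np.linalg.norm(a-b)
def crop(n,p,x0,y0,x1,y1,k,name):
    cv2.imwrite('pics/'+name,cv2.resize(p[y0:y1,x0:x1],None,fx=k,fy=k,interpolation=cv2.INTER_CUBIC))
E
python3 - <<'E'
from h import *
t=np.load('top0.npz');s=np.load('side0.npz')
crop('top',t['p'],150,140,400,300,3,'t1.png')
crop('side',s['p'],190,140,330,300,4-.3,'s1.png')
C=cloud('top',t['d'])
for u,v in [(203,210),(116,257),(224,273),(316,195),(264,174),(340,190),(250,235),(60,150)]: print(u,v,C[v,u].round(1))
E
```

```text
203 210 [475.9 302.9  51.1]
116 257 [321.5 603.2  25.7]
224 273 [260.2 235.7  12. ]
316 195 [501.1 -51.7 258.7]
264 174 [552.8  98.7 334.4]
340 190 [ 514.4 -121.1  259.3]
250 235 [388.7 144.3  17.1]
60 150 [703.6 824.   -3.8]
```

View pics/t1.png

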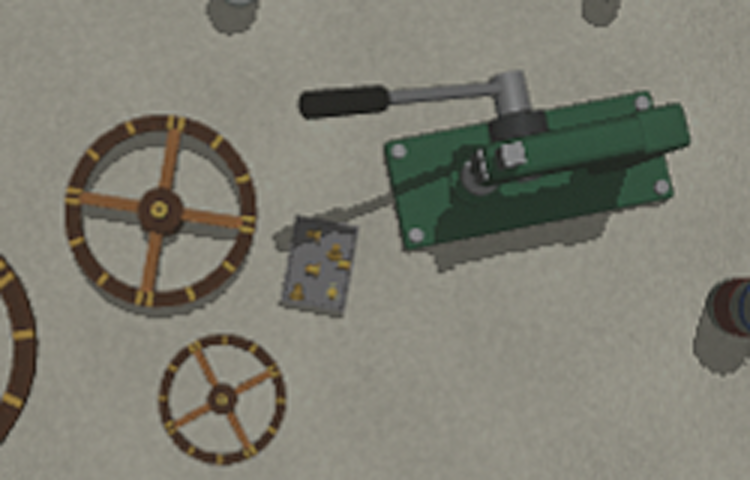

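View pics/s1.png

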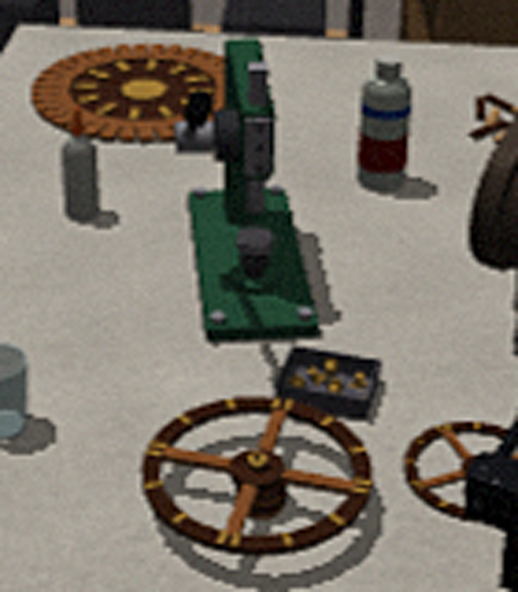

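```bash
python3 - <<'E'
from h import *
t=np.load('top0.npz');s=np.load('side0.npz')
C=cloud('top',t['d']);p=t['p']
hsv=cv2.cvtColor(p,cv2.COLOR_BGR2HSV)
b4=np.array([[282.7,190.3],[288.3,218.3],[370.7,202.3],[364.3,174]])
P=onz('top',b4[:,0],b4[:,1],26.);print(P.round(1),'c',P.mean(0).round(1))
ax=((P[2]+P[3])-(P[0]+P[1]))/2;print('yaw1',np.arctan2(ax[1],ax[0]),np.linalg.norm(ax[:2]))
g=(hsv[...,0]>50)&(hsv[...,0]<95)&(hsv[...,1]>80)
g[:150]=0;g[240:]=0;g[:,:270]=0;g[:,390:]=0
for lo,hi,nm in [(12,32,'base'),(240,275,'head')]:
    m=g&(C[...,2]>lo)&(C[...,2]<hi); Q=C[m]; print(nm,m.sum(),'z',np.median(Q[:,2]))
    v,u=np.nonzero(m); z=22. if nm=='base' else 255.
    W=onz('top',u,v,z)[:,:2].astype(np.float32)
    r=cv2.minAreaRect(W);print(r)
print('ram top',onz('top',321.3,191.3,299.))
# ram top px depth
for v in range(188,195): print(C[v,318:326,2].round(0))
# dial
m=(C[...,2]>30)&(C[...,2]<65); m[:,:165]=0;m[:,245:]=0;m[:170]=0;m[250:]=0
v,u=np.nonzero(m);Q=C[m]
c,r=cv2.minEnclosingCircle(onz('top',u,v,44.)[:,:2].astype(np.float32));print('dial',c,r,m.sum())
n=np.linalg.lstsq(np.c_[Q[:,:2],np.ones(len(Q))],Q[:,2],rcond=None)[0];print('plane',n, 'z at c',n@[c[0],c[1],1])
br=(hsv[...,0]>15)&(hsv[...,0]<35)&(hsv[...,1]>110)&(hsv[...,2]>90)
w=br[203:218,196:212];vv,uu=np.nonzero(w);print('bush px',uu.mean()+196,vv.mean()+203,len(uu),onz('top',uu.mean()+196,vv.mean()+203,56.))
# spokes angles: orange-brown pixels
sp=(hsv[...,0]<20)&(hsv[...,1]>120)&(hsv[...,2]>110)&m
X=onz('top',*np.nonzero(sp)[::-1],44.)[:,:2]-np.array(c);rr=np.hypot(*X.T);k=(rr>35)&(rr<85);a=np.arctan2(X[k,1],X[k,0])
print('spoke yaw mod pi/2',np.angle(np.exp(4j*a).mean())/4,k.sum(),abs(np.exp(4j*a).mean()))
E
```

```text
[[ 542.2   27.8   26. ]
 [ 444.2   10.6   26. ]
 [ 495.6 -276.8   26. ]
 [ 595.3 -259.3   26. ]] c [ 519.3 -124.4   26. ]
yaw1 -1.3909130140820245 291.9560036717894
base 1035 z 21.777242643067666
((519.5507202148438, -121.6676025390625), (124.70793914794922, 315.4590759277344), 10.436973571777344)
head 690 z 254.46298955838472
((524.2203979492188, -135.53427124023438), (40.20102310180664, 194.62355041503906), 9.03810977935791)
ram top [507.21131056 -60.45925395 299.        ]
[300. 298. 302. 296. 298. 299. 298. 255.]
[299. 300. 298. 297. 301. 298. 297. 254.]
[297. 300. 297. 302. 296. 296. 300. 254.]
[300. 296. 301. 298. 299. 302. 301. 257.]
[301. 296. 301. 295. 300. 301. 299. 298.]
[300. 294. 301. 299. 304. 300. 301. 299.]
[293. 299. 299. 300. 297. 296. 287. 253.]
dial (478.52130126953125, 303.7430114746094) 111.73368835449219 1542
plane [-8.36939534e-04 -9.10868791e-04  4.47784754e+01] z at c 44.101312007979736
bush px 202.46428571428572 209.35714285714286 28 [477.82774559 304.03097862  56.        ]
spoke yaw mod pi/2 -0.1780166759202506 173 0.9750808759037257
```

```bash
python3 - <<'E'
from h import *
t=np.load('top0.npz');s=np.load('side0.npz')
C=cloud('top',t['d']);S=cloud('side',s['d'])
np.set_printoptions(linewidth=200,suppress=True)
m=(C[...,2]>288)&(C[...,2]<310);m[:180]=0;m[200:]=0;m[:,:310]=0;m[:,330:]=0
v,u=np.nonzero(m);print('ram',u.mean(),v.mean(),len(u),onz('top',u.mean(),v.mean(),299.))
print('side z');print(S[192:216,250:270,2].round(0).astype(int))
# anvil from side: points near (507,-60) within 30, z 60..95
d=np.hypot(S[...,0]-507.5,S[...,1]+60.5)
m=(d<30)&(S[...,2]>60)&(S[...,2]<95);Q=S[m];print(len(Q),np.sort(Q[:,2]).round(1)[-60:])
d=np.hypot(C[...,0]-507.5,C[...,1]+60.5)
m=(d<30)&(C[...,2]>55)&(C[...,2]<100);Q=C[m];print('top',Q.round(1))
# table z & dial/hub check
m=np.hypot(C[...,0]-600,C[...,1]-450)<60;print('table',np.median(C[m][:,2]))
m=np.hypot(S[...,0]-600,S[...,1]-450)<60;print('table side',np.median(S[m][:,2]))
d=np.hypot(S[...,0]-478,S[...,1]-304)
m=(d<112)&(d>94)&(S[...,2]>30);Q=S[m];print('rim side',np.median(Q[:,2]),np.linalg.lstsq(np.c_[Q[:,:2],np.ones(len(Q))],Q[:,2],rcond=None)[0])
E
```

```text
ram 320.7931034482759 190.70689655172413 58 [508.89138553 -59.10909439 299.        ]
side z
[[ 52  63  65  63  68  64 139 145 141 143 143  25  19  29  21  20  19  -3  -4  -2]
 [ 49  58  60  61  55  59 135 137 134 138 137  23  21  20  18  18  19  -2  -1  -5]
 [ 43  53  56  54  51  50 127 134 135 134 130  18  20  20  19  17  16  14  -2  -3]
 [ 40  47  48  51  44  51 126 130 129 129 121  18  20  18  21  24  20  18   3  -2]
 [ 30  41  43  44  43  41 122 122 125 126 123  20  16  20  15  19  20  17  -5  -2]
 [ 29  40  39  35  34  37  34 121 121 115 115  21  21  22  21  18  22  19  -3  -5]
 [ 18  32  29  34  32  31  32  32  32  27  16  21  19  18  23 927  24  21  16   0]
 [ 17  26  29  25  24  29  26  28  25  20  17  21  22  20  19  20  17  23  20   0]
 [ 20  20  22  24  20  19  20  21  19  19  21  21  21  18  26  21  24  18  20   1]
 [ 18  20  18  21  20  15  18  15  81  18  19  20  21  22  23  23  19  20  20  -4]
 [ 18  20  23  16  80  83  77  82  81  81  78  81  19  17  20  17  22  21  21  19]
 [ 19  23  18  21  77  78  80  82  78  79  81  86  77  19  21  20  23  23  18  17]
 [ 16  19  1
[... 1872 characters left out ...]
1.5  84.8]
 [498.9 -55.6  79.5]
 [498.3 -78.5  82.5]
 [496.5 -43.3  70.1]
 [495.5 -45.2  81.6]
 [495.3 -48.2  83.9]
 [495.6 -52.2  78.9]
 [495.4 -55.2  81. ]
 [495.  -57.9  85.8]
 [495.5 -62.4  77.9]
 [495.1 -65.1  82.2]
 [495.2 -68.7  80.3]
 [495.  -71.7  82.5]
 [495.2 -75.4  79.9]
 [492.8 -46.1  73.6]
 [492.1 -48.5  80.9]
 [491.7 -51.1  86. ]
 [491.5 -54.2  88.3]
 [492.  -58.5  80.9]
 [491.8 -61.5  83.2]
 [492.1 -65.6  78.2]
 [491.4 -67.6  86.9]
 [491.7 -71.6  82.6]
 [489.5 -53.   71.2]
 [488.7 -55.   81.3]
 [488.3 -57.8  85.2]
 [488.4 -61.3  84.1]
 [488.7 -65.2  79.6]]
table 0.07074583248356703
table side -1.5119745429389013
rim side 41.88687560662686 [-0.00097588 -0.00286027 42.78669363]
```

```bash
cat >> h.py <<'E'
def rel(p0,yaw0,targets):
    c,s=np.cos(yaw0),np.sin(yaw0)
    for x,y,z,yaw in targets:
        d=np.array([x,y,z])-p0
        print('rz %.3f'%(-(yaw-yaw0)),'t',np.round([c*d[0]+s*d[1],s*d[0]-c*d[1],-d[2]],1))
E
python3 - <<'E'
from h import *
a=2.963
g=[478.2+76*np.cos(a),303.9+76*np.sin(a)];print(g)
rel(np.array([255.3,570.5,214.7]),2.7207,[(*g,120,a),(*g,22,a)])
E
```

```text
[np.float64(403.4088046984483), np.float64(317.4010038650891)]
rz -0.242 t [-238.6 -170.5   94.7]
rz -0.242 t [-238.6 -170.5  192.7]
```

Request:
arm_command:
  targets:
    - [[0,0,-0.04],[-0.04,-0.028,0.015],0]
    - [[0,0,-0.08],[-0.08,-0.057,0.03],0]
    - [[0,0,-0.12],[-0.12,-0.085,0.045],0]
    - [[0,0,-0.16],[-0.16,-0.114,0.06],0]
    - [[0,0,-0.2],[-0.2,-0.143,0.08],0]
    - [[0,0,-0.242],[-0.2386,-0.1705,0.0947],0]
    - [[0,0,-0.242],[-0.2386,-0.1705,0.0947],0]
    - [[0,0,-0.242],[-0.2386,-0.1705,0.0947],0]

```text
t: 0.9
eef_pos: [403.9, 316.3, 119.5]
tcp_rot: [-3.141, -0.001, 2.96]
ft_force: [-0.3, 0.7, 0.7]
opening: 0.999
```

```bash
python3 - <<'E'
from h import *
p,d=read_camera('side');np.savez('side1.npz',p=p,d=d);crop('side',p,200,200,370,320,4,'s2.png')
p,d=read_camera('top');np.savez('top1.npz',p=p,d=d);crop('top',p,120,130,300,290,4,'t2.png')
s=env.state();print(s['eef_pos'],s['tcp_rot'],s['joints'])
E
```

```text
[403.31731448 318.13210919 120.24063528] [3.14111529e+00 2.43219399e-04 2.96235035e+00] [ 5.39117768e-01  4.60645808e-01  1.93145344e+00  2.92733365e-04
  7.48996138e-01 -8.52650659e-01]
```

View pics/s2.png

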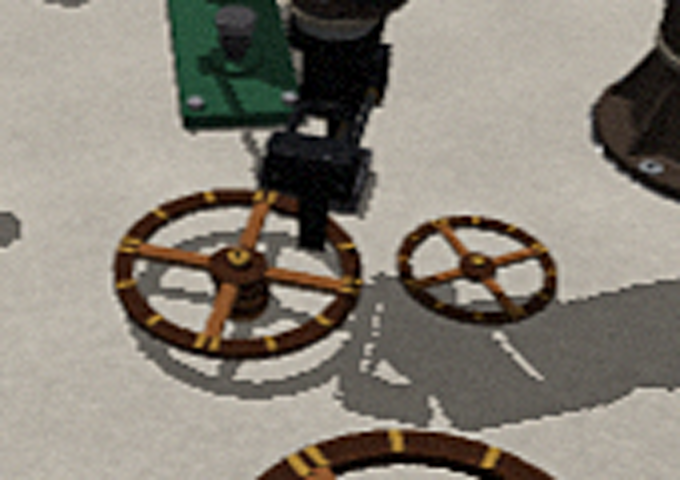

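View pics/t2.png

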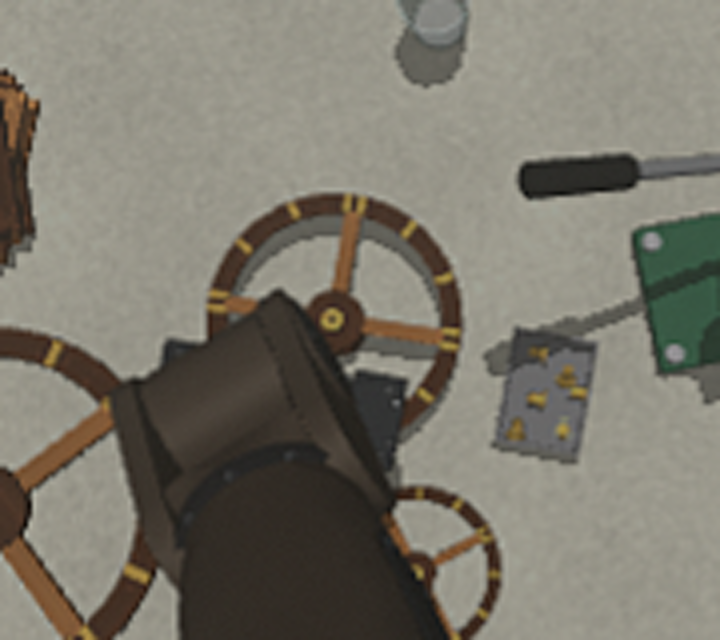

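```bash
python3 - <<'E'
from h import *
s=np.load('side1.npz');t=np.load('top1.npz')
S=cloud('side',s['d']);C=cloud('top',t['d'])
crop('side',s['p'],230,60,400,270,2.8,'s3.png')
for v in range(150,256,6): print(v,[tuple(S[v,u].round(0).astype(int)) for u in (280,285,290)])
m=(C[...,2]>200)&(C[...,0]>300);Q=C[m]
import collections
for z in range(200,700,40):
    q=Q[(Q[:,2]>=z)&(Q[:,2]<z+40)]
    if len(q):print(z,len(q),q.min(0).round(0),q.max(0).round(0))
E
```

```text
150 [(np.int64(424), np.int64(263), np.int64(469)), (np.int64(409), np.int64(267), np.int64(471)), (np.int64(394), np.int64(255), np.int64(467))]
156 [(np.int64(423), np.int64(276), np.int64(455)), (np.int64(408), np.int64(266), np.int64(451)), (np.int64(393), np.int64(260), np.int64(449))]
162 [(np.int64(422), np.int64(272), np.int64(433)), (np.int64(407), np.int64(262), np.int64(429)), (np.int64(391), np.int64(256), np.int64(427))]
168 [(np.int64(421), np.int64(309), np.int64(431)), (np.int64(406), np.int64(315), np.int64(435)), (np.int64(391), np.int64(296), np.int64(426))]
174 [(np.int64(420), np.int64(339), np.int64(426)), (np.int64(405), np.int64(350), np.int64(432)), (np.int64(391), np.int64(366), np.int64(441))]
180 [(np.int64(419), np.int64(362), np.int64(418)), (np.int64(405), np.int64(375), np.int64(425)), (np.int64(390), np.int64(376), np.int64(427))]
186 [(np.int64(418), np.int64(384), np.int64(410)), (np.int64(404), np.int64(387), np.int64(412)), (np.int64(389), np.int64(382), np.int64(411))]
192 [(np.int64(417), np.int64(391), np.int64(394)), (np.int64(403), np.int64(3
[... 1329 characters left out ...]
, (np.int64(368), np.int64(132), np.int64(8))]
252 [(np.int64(412), np.int64(1343), np.int64(927)), (np.int64(387), np.int64(170), np.int64(7)), (np.int64(367), np.int64(153), np.int64(-5))]
200 569 [ 356. -232.  200.] [604. 403. 240.]
240 1092 [ 359. -236.  240.] [583. 403. 280.]
280 183 [498. -71. 280.] [575.  88. 320.]
320 192 [539.  77. 320.] [569. 137. 355.]
360 41 [389. 235. 368.] [475. 391. 400.]
400 1226 [358. 217. 400.] [474. 390. 440.]
440 356 [339. 209. 440.] [449. 377. 480.]
480 845 [301. 211. 480.] [417. 356. 520.]
520 605 [301. 181. 520.] [377. 318. 560.]
560 702 [300. 180. 560.] [351. 309. 600.]
600 623 [300. 180. 600.] [330. 281. 640.]
640 76 [300. 188. 640.] [306. 232. 654.]
```

View pics/s3.png

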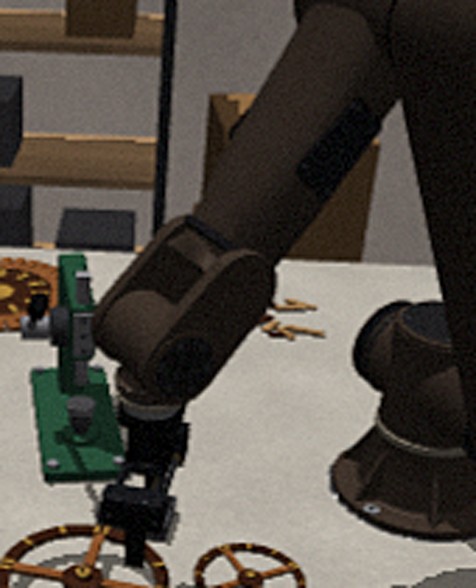

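Request:
arm_command:
  targets:
    - [[0,0,0],[0.003,0,0.03],0]
    - [[0,0,0],[0.003,0,0.06],0]
    - [[0,0,0],[0.003,0,0.085],0]
    - [[0,0,0],[0.003,0,0.098],0]
    - [[0,0,0],[0.003,0,0.098],0]

```text
t: 1.5
eef_pos: [399.6, 319.0, 21.3]
tcp_rot: [-3.141, -0.001, 2.964]
ft_force: [-0.1, -0.4, 0.4]
opening: 1.0
```

```bash
python3 - <<'E'
from h import *
p,d=read_camera('side');crop('side',p,200,200,370,320,4,'s4.png')
s=env.state();print(s['eef_pos'],s['tcp_rot'],s['ft_force'])
E
```

```text
[399.87416734 319.00201642  21.91050232] [-3.14144318e+00 -3.84808504e-04  2.96425603e+00] [-0.52092482  0.95275188  1.05964539]
```

View pics/s4.png

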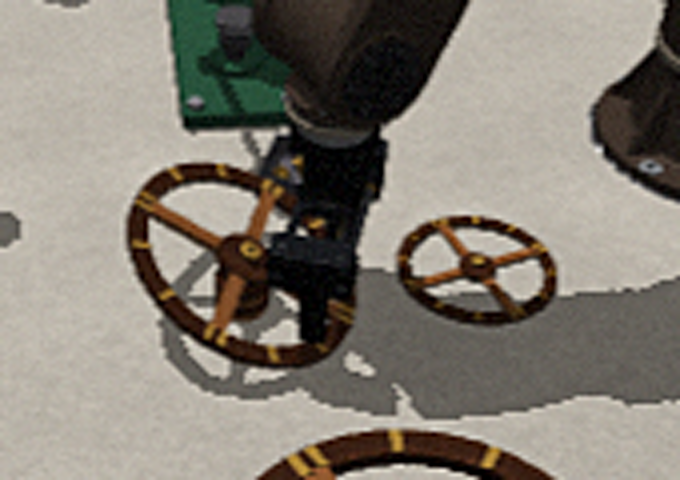

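Request:
arm_command:
  targets:
    - [[0,0,0],[0,0,-0.008],0]
    - [[0,0,0],[0,0,-0.016],0]
    - [[0,0,0],[0,0,-0.024],0]
    - [[0,0,0],[0,0,-0.04],0]
    - [[0,0,0],[0,0,-0.07],0]
    - [[0,0,0],[0,0,-0.098],174]
    - [[0,0,0],[0,0,-0.098],174]
    - [[0,0,0],[0,0,-0.098],174]

```text
t: 2.35
eef_pos: [400.7, 318.0, 120.9]
tcp_rot: [3.14, 0.002, 2.963]
ft_force: [-0.4, 0.4, -0.3]
opening: 0.803
```

```bash
python3 - <<'E'
from h import *
p,d=read_camera('side');np.savez('side2.npz',p=p,d=d);crop('side',p,200,200,370,320,4,'s5.png')
p,d=read_camera('top');np.savez('top2.npz',p=p,d=d);crop('top',p,120,130,300,290,4,'t5.png')
s=env.state();print(s['eef_pos'],s['tcp_rot'],s['ft_force'],s['opening'])
E
```

```text
[400.1857039  317.73249719 119.59053076] [-3.14123843e+00 -4.36820195e-04  2.96276386e+00] [ 0.02220533 -0.43826941  1.08474543] 0.7240290459367172
```

View pics/s5.png

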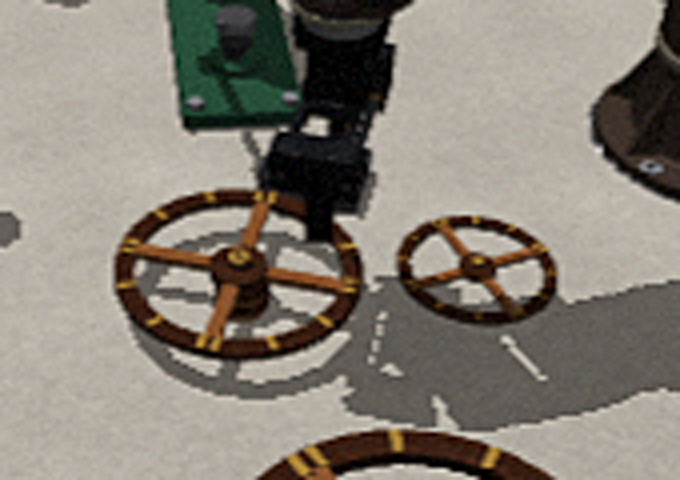

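View pics/t5.png

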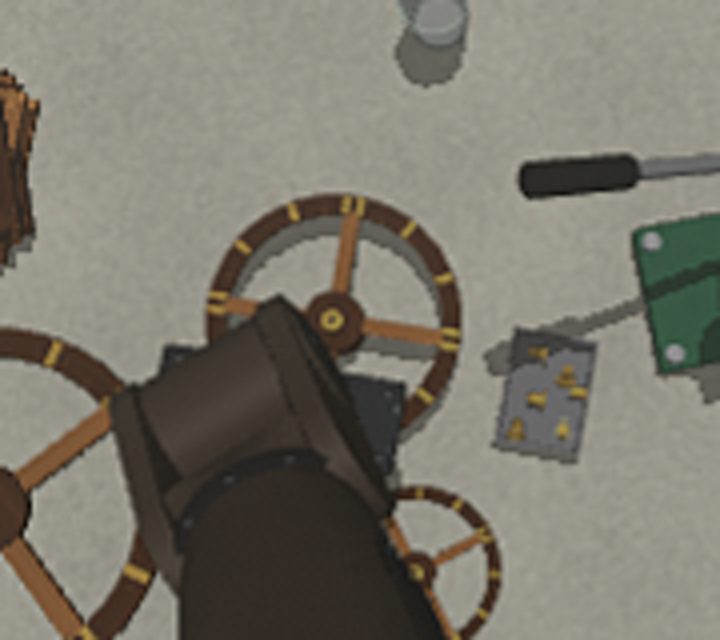

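Request:
arm_command:
  targets:
    - [[0,0,0],[-0.005,0,0.01],174]
    - [[0,0,0],[-0.005,0,0.02],174]
    - [[0,0,0],[-0.005,0,0.03],174]
    - [[0,0,0],[-0.005,0,0.04],174]
    - [[0,0,0],[-0.005,0,0.05],174]
    - [[0,0,0],[-0.005,0,0.05],174]

```text
t: 3.05
eef_pos: [404.8, 316.7, 68.4]
tcp_rot: [-3.14, -0.002, 2.963]
ft_force: [-0.6, -0.2, -0.1]
opening: 0.323
```

```bash
python3 - <<'E'
from h import *
p,d=read_camera('side');crop('side',p,220,220,320,295,8,'s6.png')
s=env.state();print(s['eef_pos'],s['tcp_rot'],s['ft_force'],s['opening'])
E
```

```text
[405.10530332 316.92255063  69.14192101] [-3.14066713e+00 -1.14114391e-03  2.96284037e+00] [-0.56684294  0.49558944  0.18134967] 0.3168299823457668
```

View pics/s6.png

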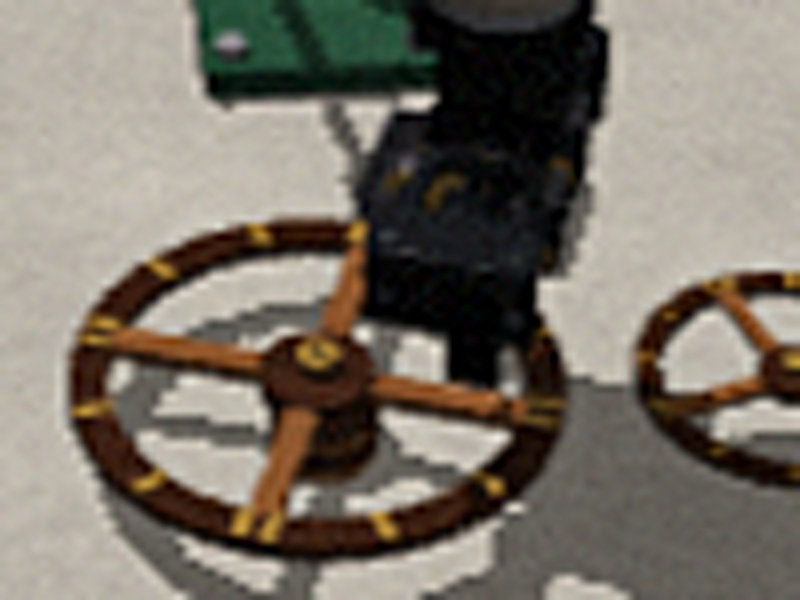

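Request:
arm_command:
  targets:
    - [[0,0,0],[0,0,0.012],174]
    - [[0,0,0],[0,0,0.024],174]
    - [[0,0,0],[0,0,0.036],174]
    - [[0,0,0],[0,0,0.048],174]
    - [[0,0,0],[0,0,0.048],174]

```text
t: 3.6
eef_pos: [404.7, 316.6, 20.2]
tcp_rot: [-3.14, -0.002, 2.963]
ft_force: [0.1, -0.5, -0.5]
opening: 0.319
```

```bash
python3 - <<'E'
from h import *
p,d=read_camera('side');crop('side',p,220,220,320,295,8,'s7.png')
s=env.state();print(s['eef_pos'],s['tcp_rot'],s['ft_force'],s['opening'])
E
```

```text
[405.02673898 316.82160532  20.96834599] [-3.14045101e+00 -1.40583069e-03  2.96272310e+00] [-0.35978391 -0.65573466  0.03682744] 0.3180242590728001
```

View pics/s7.png

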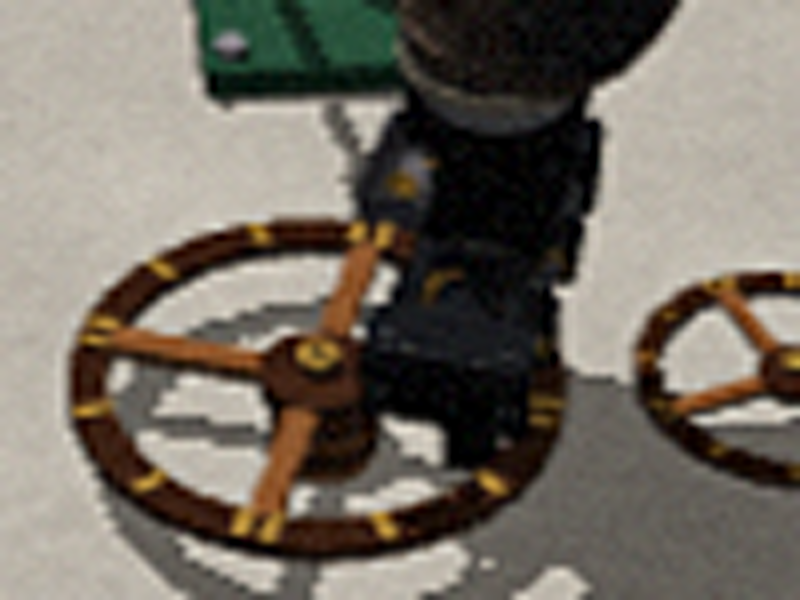

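Request:
arm_command:
  targets:
    - [[0,0,0],[0,0,0],255]
    - [[0,0,0],[0,0,0],255]
    - [[0,0,0],[0,0,0],255]
    - [[0,0,0],[0,0,0],255]
    - [[0,0,0],[0,0,0],255]
    - [[0,0,0],[0,0,-0.005],255]
    - [[0,0,0],[0,0,-0.012],255]
    - [[0,0,0],[0,0,-0.02],255]

```text
t: 4.45
eef_pos: [405.3, 317.0, 42.5]
tcp_rot: [-3.141, -0.0, 2.963]
ft_force: [-0.0, 0.2, -2.1]
opening: 0.144
```

```bash
python3 - <<'E'
from h import *
p,d=read_camera('side');np.savez('side3.npz',p=p,d=d);crop('side',p,220,220,320,295,8,'s8.png')
s=env.state();print(s['eef_pos'],s['tcp_rot'],s['ft_force'],s['moment'],s['opening'])
E
```

```text
[405.71272263 317.30099941  43.63987283] [3.14067169e+00 9.41054275e-04 2.96277244e+00] [ 1.17906603  0.63428454 -1.34570661] [0.04428629 0.15569934 0.01618362] 0.1437975866082342
```

View pics/s8.png

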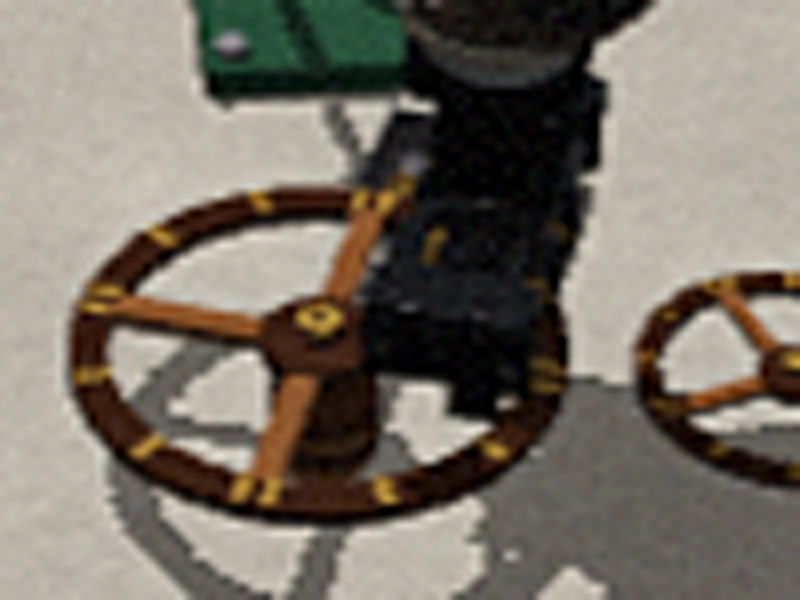

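```bash
python3 - <<'E'
from h import *
py=-1.391;xp=np.array([np.cos(py),np.sin(py)]);yp=np.array([-xp[1],xp[0]])
o=np.array([508.2,-59.8]);y=py-np.pi/2+2*np.pi;print(y)
rel(np.array([405.4,317.05,42]),2.963,[(*(o-74*yp-180*xp),75,y),(*(o-74*yp-180*xp),80,y)])
print(o-74*yp-180*xp,o-74*yp)
E
```

```text
3.3213889803846897
rz -0.358 t [ -35.7 -210.   -33. ]
rz -0.358 t [ -35.7 -210.   -38. ]
[403.20361626 104.06506462] [435.39286994 -73.03335985]
```

Request:
arm_command:
  targets:
    - [[0,0,0],[0,-0.005,-0.012],255]
    - [[0,0,-0.03],[-0.003,-0.02,-0.024],255]
    - [[0,0,-0.08],[-0.008,-0.05,-0.033],255]
    - [[0,0,-0.15],[-0.014,-0.085,-0.036],255]
    - [[0,0,-0.22],[-0.021,-0.125,-0.036],255]
    - [[0,0,-0.29],[-0.028,-0.165,-0.036],255]
    - [[0,0,-0.34],[-0.034,-0.195,-0.036],255]
    - [[0,0,-0.358],[-0.0357,-0.21,-0.036],255]

```text
t: 5.3
eef_pos: [402.9, 101.9, 78.6]
tcp_rot: [-3.141, 0.0, -2.962]
ft_force: [-0.1, 0.2, -2.8]
opening: 0.142
```

Request:
arm_command:
  targets:
    - [[0,0,0],[0,0,0],255]
    - [[0,0,0],[0,0,0],255]
    - [[0,0,0],[0,0,0],255]

```text
t: 5.6
eef_pos: [403.2, 104.6, 78.2]
tcp_rot: [3.142, 0.0, -2.962]
ft_force: [-0.1, 1.0, -2.0]
opening: 0.139
```

```bash
python3 - <<'E'
from h import *
p,d=read_camera('side');np.savez('side4.npz',p=p,d=d);crop('side',p,200,130,350,260,4.6,'s9.png')
p,d=read_camera('top');np.savez('top4.npz',p=p,d=d);crop('top',p,200,130,370,290,4,'t9.png')
s=env.state();print(s['eef_pos'],s['tcp_rot'],s['ft_force'],s['moment'],s['opening'])
E
```

```text
[403.14910011 104.7395601   78.04311469] [ 3.14151573e+00  2.32603965e-04 -2.96142155e+00] [-0.3569279   0.56365242 -2.43276716] [ 0.04317196  0.16676436 -0.02381685] 0.14116928426401174
```

View pics/s9.png

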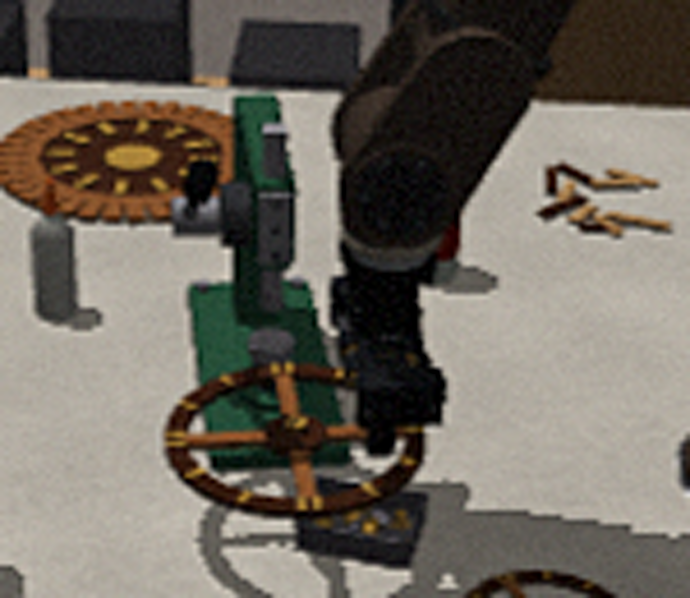

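View pics/t9.png

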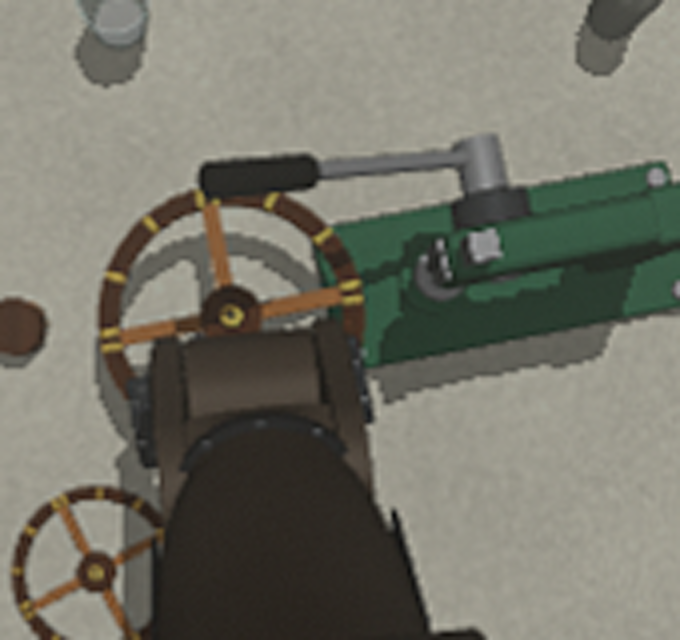

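```bash
cat >> h.py <<'E'
def bush(n,p,g,r=7):
    hsv=cv2.cvtColor(p,cv2.COLOR_BGR2HSV)
    x,y=int(round(g[0])),int(round(g[1]))
    w=hsv[y-r:y+r+1,x-r:x+r+1]; m=(w[...,0]>15)&(w[...,0]<36)&(w[...,1]>100)&(w[...,2]>70)
    v,u=np.nonzero(m); return (u.mean()+x-r,v.mean()+y-r,len(u))
E
python3 - <<'E'
from h import *
np.set_printoptions(suppress=True)
t=np.load('top4.npz');s=np.load('side4.npz')
bt=bush('top',t['p'],(258,208.7));bs=bush('side',s['p'],(200+298/4.6,130+422/4.6))
print(bt,bs,two('top',bt[:2],'side',bs[:2]))
C=cloud('top',t['d']);S=cloud('side',s['d'])
for nm,A in(('top',C),('side',S)):
    r=np.hypot(A[...,0]-476,A[...,1]-117); m=(r<112)&(r>20)&(A[...,2]>80)&(A[...,2]<118)
    Q=A[m];
    k=np.ones(len(Q),bool)
    for _ in range(5):
        n=np.linalg.lstsq(np.c_[Q[k,:2]-[476,117],np.ones(k.sum())],Q[k,2],rcond=None)[0]
        e=Q[:,2]-np.c_[Q[:,:2]-[476,117],np.ones(len(Q))]@n; k=abs(e)<6
    print(nm,k.sum(),n)
    if nm=='top':
        q=Q[k]
        # rim outer circle fit
        rr=np.hypot(q[:,0]-476,q[:,1]-117); q=q[rr>95]
        c=np.linalg.lstsq(np.c_[2*q[:,:2],np.ones(len(q))],(q[:,:2]**2).sum(1),rcond=None)[0];print('circle',c[:2],np.sqrt(c[2]+c[0]**2+c[1]**2))
m=(C[...,2]>300)&(C[...,0]>420)&(C[...,1]<200);Q=C[m];print('wrist fwd',[(z,Q[(Q[:,2]>=z)&(Q[:,2]<z+30)][:,0].max().round(0) if ((Q[:,2]>=z)&(Q[:,2]<z+30)).any() else None) for z in range(300,520,30)])
E
```

```text
(np.float64(257.46666666666664), np.float64(208.6), 30) (np.float64(264.14285714285717), np.float64(221.0), 14) (array([473.84257255, 117.22733278, 109.48850924]), np.float64(0.43039123094414256))
top 903 [-0.01736122 -0.00392661 98.89041328]
circle [475.03313103 116.46265469] 103.03424019823498
side 696 [-0.01304304 -0.00602886 96.19347572]
wrist fwd [(300, np.float64(575.0)), (330, np.float64(564.0)), (360, np.float64(456.0)), (390, np.float64(441.0)), (420, np.float64(422.0)), (450, None), (480, None), (510, None)]
```

Request:
arm_command:
  targets:
    - [[0,0,0],[0,-0.01,0],255]
    - [[0,0,0],[-0.0005,-0.03,0],255]
    - [[0,0,0],[-0.001,-0.055,0],255]
    - [[0,0,0],[-0.0015,-0.08,0],255]
    - [[0,0,0],[-0.0018,-0.105,0],255]
    - [[0,0,0],[-0.0018,-0.12,0],255]
    - [[0,0,0],[-0.0018,-0.12,0],255]

```text
t: 6.4
eef_pos: [426.8, -15.3, 77.8]
tcp_rot: [-3.141, 0.0, -2.964]
ft_force: [-0.5, -0.7, -2.1]
opening: 0.142
```

```bash
python3 - <<'E'
from h import *
p,d=read_camera('side');np.savez('side5.npz',p=p,d=d);crop('side',p,210,130,350,250,5,'s10.png')
p,d=read_camera('top');np.savez('top5.npz',p=p,d=d);crop('top',p,220,130,380,270,4.5,'t10.png')
s=env.state();print(s['eef_pos'],s['ft_force'],s['opening'])
E
```

```text
[426.15040105 -13.79332953  77.82910908] [-0.11014231 -0.87235341 -1.70189305] 0.14245636353490598
```

View pics/s10.png

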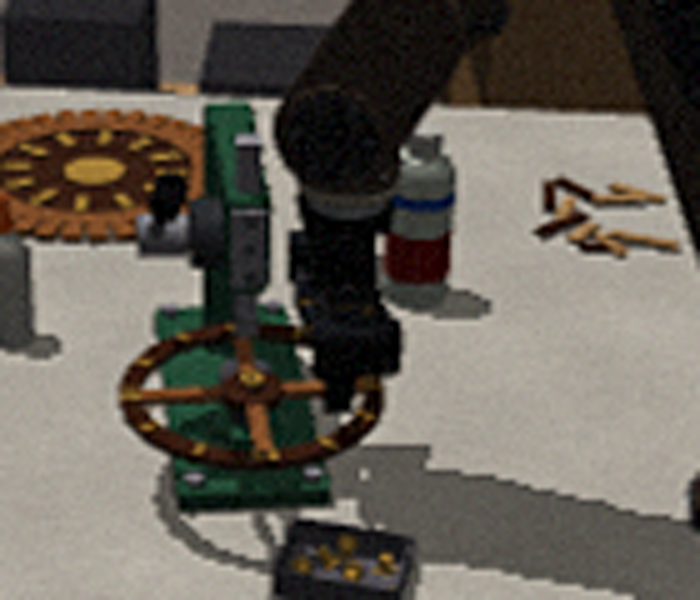

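View pics/t10.png

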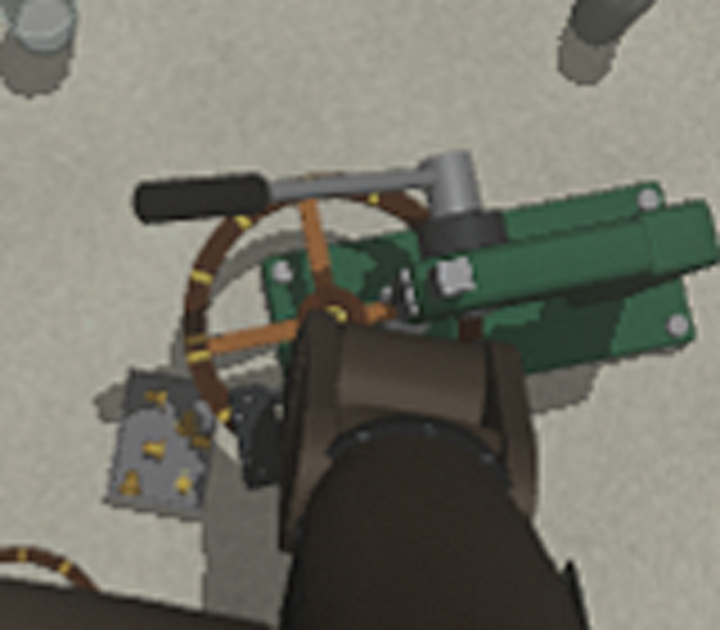

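Request:
arm_command:
  targets:
    - [[0,0,0],[0,-0.01,0],255]
    - [[0,0,0],[0,-0.02,0],255]
    - [[0,0,0],[0,-0.03,0],255]
    - [[0,0,0],[0,-0.04,0],255]
    - [[0,0,0],[0,-0.05,0],255]
    - [[0,0,0],[0,-0.06,0],255]
    - [[0,0,0],[0,-0.06,0],255]
    - [[0,0,0],[0,-0.06,0],255]

```text
t: 7.3
eef_pos: [436.9, -72.9, 77.9]
tcp_rot: [3.141, -0.0, -2.963]
ft_force: [0.3, -0.2, -2.3]
opening: 0.144
```

```bash
python3 - <<'E'
from h import *
p,d=read_camera('side');np.savez('side6.npz',p=p,d=d);crop('side',p,215,140,305,230,6.6,'s11.png')
p,d=read_camera('top');np.savez('top6.npz',p=p,d=d);crop('top',p,220,130,380,270,4.5,'t11.png')
s=env.state();print(s['eef_pos'],s['ft_force'],s['opening'])
E
```

```text
[436.87360989 -72.53649764  77.89538146] [-0.46527212 -0.30724227 -1.20091554] 0.14122566842408482
```

View pics/s11.png

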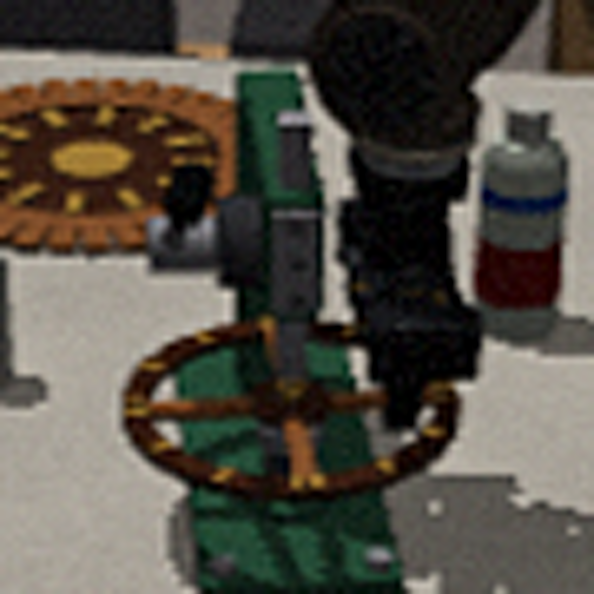

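View pics/t11.png

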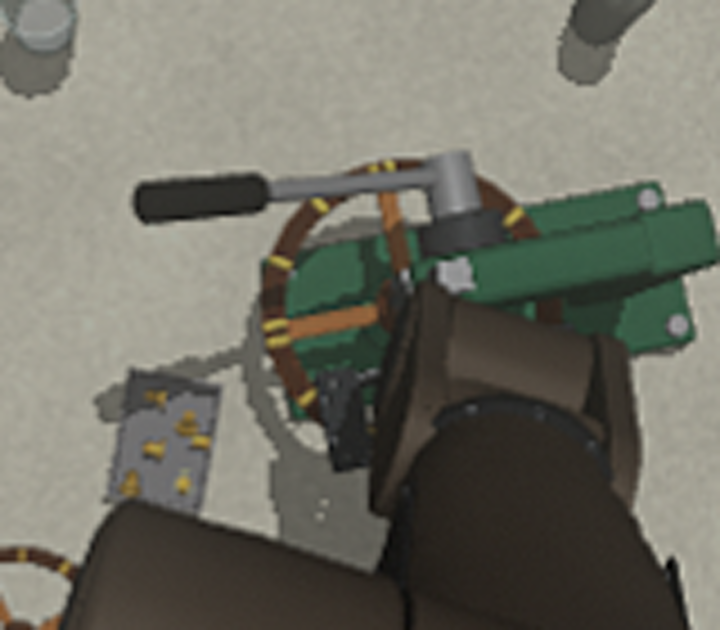

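```bash
python3 - <<'E'
from h import *
np.set_printoptions(suppress=True,linewidth=220)
s0=np.load('side0.npz');s=np.load('side6.npz')
for z in (119,130,145,160,299): print(z,proj('side',[508.2,-59.8+ (0),z]).round(1))
print('bush pred',proj('side',[508.0,-60.2,109.5]))
g=cv2.cvtColor(s0['p'],cv2.COLOR_BGR2GRAY)
S=cloud('side',s0['d'])
for v in range(170,200,3): print(v,S[v,250:268,1].round(0).astype(int))
for v in range(154,166,2): print(v,S[v,250:268,1].round(0).astype(int))
print(bush('side',s['p'],(215+290/6.6,140+392/6.6)))
S=cloud('side',s['d'])
for v in range(190,204): print(v,S[v,250:270,2].round(0).astype(int))
E
```

```text
119 [[258.8 195.6]]
130 [[258.9 193.4]]
145 [[258.9 190.3]]
160 [[259.  187.2]]
299 [[259.6 156.7]]
bush pred [[258.84834058 197.52517499]]
170 [ -86  -82  -82  -84  -64  -39  -39  -41  -40  -42  -42  -44  -49  -43 -551 -563 -564 -569]
173 [ -58  -67  -63  -69  -58  -39  -37  -38  -31  -42  -39  -42  -38  -46 -510 -522 -526 -523]
176 [ -53  -54  -54  -57  -60  -39  -37  -34  -38  -40  -35  -40  -35  -46 -482 -486 -486 -494]
179 [ -60  -55  -56  -58  -54  -38  -28  -37  -32  -32  -36  -40  -36  -50 -457 -453 -461 -459]
182 [ -54  -62  -58  -58  -50  -44  -37  -35  -30  -38  -37  -42  -38  -50 -421 -418 -415 -422]
185 [-207 -189 -179 -193  -52  -45  -35  -37  -31  -37  -33  -41  -42  -45 -383 -396 -386 -382]
188 [-203 -187 -185 -186 -183 -184  -41  -40  -41  -48  -40  -42 -357 -360 -347 -352 -355 -357]
191 [-200 -186 -181 -181 -186 -184  -57  -46  -48  -48  -49 -286 -276 -266 -264 -270 -287 -314]
194 [-202 -185 -181 -185 -191 -192  -58  -46  -46  -48  -56 -252 -249 -249 -251 -255 -259 -262]
197 [-199 -180 -182 -190 -192 -187 -192  -43  -44  -55  -55 -218 -219 -217 -220 -226 -219 -225]

[... 1101 characters left out ...]
 18  22  19  19  21  19  -4   2]
196 [ 35  41  44  44  45  40 123 124 126 127 123  18  21  22  20  19  21  21  -6  -7]
197 [ 25  39  38  38  38  40  97 116 120 119 115  21  22  19  21  19  19  22  -2  -3]
198 [ 19  33  31 927  98  99  98 104 107 109 110  98 100  22  15  17  24  25  17  -3]
199 [ 22  30  26  96 100  95 100 105 108 105  98 100  98 100  19  18  22  98  97  99]
200 [ 95  93  94  99  97  98  98  98 101 102  99  95  98 101  97  95  97  97  97  98]
201 [ 95  97  95  99  97  99 100  97  95 101  97  97  94  94  98  96  95  94  92  96]
202 [ 91  92  93  92  97  97  99  98  98 100 102  95  97  97  92  91  90  87  92  90]
203 [90 86 21 90 94 96 96 97 96 96 97 97 95 91 24 15 22 23 18 18]
```

Request:
arm_command:
  targets:
    - [[0,0,0],[0,0,0.002],255]
    - [[0,0,0],[0,0,0.004],255]
    - [[0,0,0],[0,0,0.006],255]
    - [[0,0,0],[0,0,0.006],255]

```text
t: 7.8
eef_pos: [436.9, -72.6, 71.6]
tcp_rot: [3.141, -0.0, -2.962]
ft_force: [0.6, 1.1, -2.6]
opening: 0.143
```

Request:
arm_command:
  targets:
    - [[0,0,0],[0,0,0.001],255]
    - [[0,0,0],[0,0,0.001],255]

```text
t: 8.0
eef_pos: [437.0, -72.7, 70.8]
tcp_rot: [3.141, -0.0, -2.962]
ft_force: [-0.4, 0.5, -2.4]
opening: 0.147
```

Request:
arm_command:
  targets:
    - [[0,0,0],[0,0,0.001],255]
    - [[0,0,0],[0,0,0.001],255]

```text
t: 8.2
eef_pos: [437.1, -72.7, 69.9]
tcp_rot: [-3.142, 0.0, -2.962]
ft_force: [0.2, -0.3, -1.1]
opening: 0.144
```

Request:
arm_command:
  targets:
    - [[0,0,0],[0,0,0.001],255]
    - [[0,0,0],[0,0,0.001],255]

```text
t: 8.4
eef_pos: [437.1, -72.8, 69.0]
tcp_rot: [-3.142, 0.0, -2.962]
ft_force: [-1.7, 0.6, 4.1]
opening: 0.141
```

Request:
arm_command:
  targets:
    - [[0,0,0],[0,0,-0.0008],240]
    - [[0,0,0],[0,0,-0.0008],225]
    - [[0,0,0],[0,0,-0.0008],210]
    - [[0,0,0],[0,0,-0.0008],190]
    - [[0,0,0],[0,0,-0.0008],176]
    - [[0,0,0],[0,0,-0.0008],176]
    - [[0,0,0],[0,0,-0.0008],176]

```text
t: 9.1
eef_pos: [437.1, -72.7, 69.7]
tcp_rot: [3.142, 0.0, -2.962]
ft_force: [0.5, -0.1, -0.3]
opening: 0.307
```

```bash
python3 - <<'E'
from h import *
p,d=read_camera('side');np.savez('side7.npz',p=p,d=d);crop('side',p,215,140,305,230,6.6,'s12.png')
s=env.state();print(s['eef_pos'],s['ft_force'],s['opening'])
E
```

```text
[437.05139907 -72.74041741  69.71603875] [ 0.14202018 -0.4836459  -0.4981014 ] 0.31470903341146345
```

View pics/s12.png

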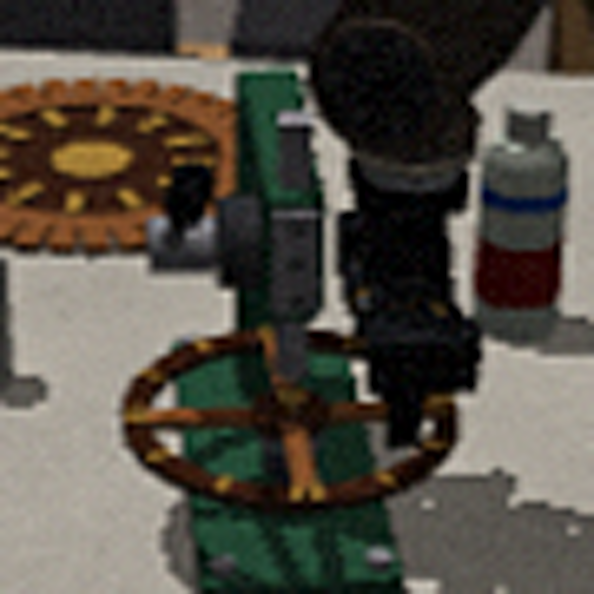

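Request:
arm_command:
  targets:
    - [[0,0,0],[0,0,-0.006],176]
    - [[0,0,0],[0,0,-0.012],176]
    - [[0,0,0],[0,0,-0.02],176]
    - [[0,0,0],[0,0,-0.03],176]
    - [[0,0,0],[0.003,0,-0.045],176]
    - [[0,0,0],[0.006,0.02,-0.06],176]
    - [[0,0,0],[0.006,0.05,-0.07],176]
    - [[0,0,0],[0.006,0.09,-0.08],176]

```text
t: 9.95
eef_pos: [415.2, 15.0, 151.0]
tcp_rot: [-3.141, 0.001, -2.964]
ft_force: [1.8, 0.7, 0.7]
opening: 0.307
```

Request:
arm_command:
  targets:
    - [[0,0,0],[0,0.04,-0.01],200]
    - [[0,0,0],[0,0.08,-0.04],255]
    - [[0,0,0],[0,0.12,-0.08],255]
    - [[0,0,0],[0,0.14,-0.12],255]
    - [[0,0,0],[0,0.14,-0.16],255]
    - [[0,0,0],[0,0.14,-0.2],255]
    - [[0,0,0],[0,0.14,-0.24],255]

```text
t: 10.65
eef_pos: [389.1, 152.6, 392.5]
tcp_rot: [3.141, 0.001, -2.962]
ft_force: [1.1, -0.3, 0.4]
opening: 0.004
```

```bash
python3 - <<'E'
from h import *
p,d=read_camera('side');np.savez('side8.npz',p=p,d=d);crop('side',p,215,130,335,240,5.4,'s13.png')
p,d=read_camera('top');np.savez('top8.npz',p=p,d=d);crop('top',p,220,130,390,270,4.4,'t13.png')
s=env.state();print(s['eef_pos'],s['tcp_rot'],s['joints'],s['ft_force'],s['opening'])
E
```

```text
[390.65740005 152.78018292 395.02300043] [ 3.14121242  0.00875553 -2.9619817 ] [ 2.14994637e-01  2.61780748e-02  1.72571657e+00  7.15492647e-05
  1.38093451e+00 -1.53542750e+00] [-0.82960994 -0.28176851 -0.50210402] 0.0048878694224860075
```

View pics/s13.png

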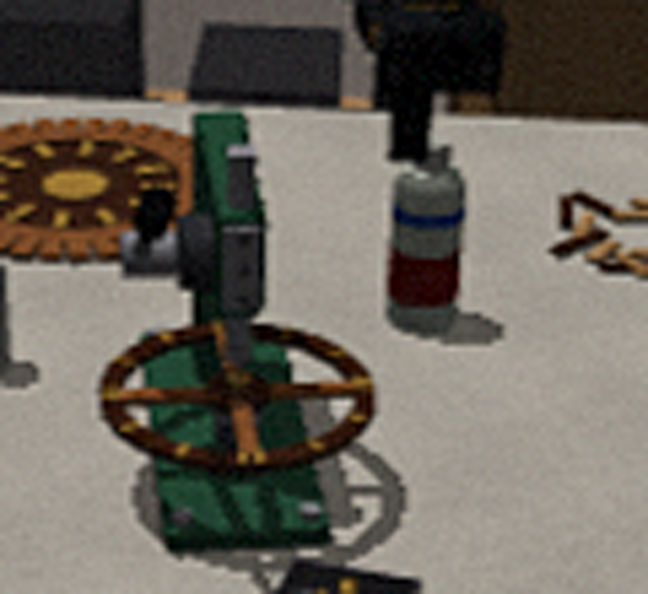

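View pics/t13.png

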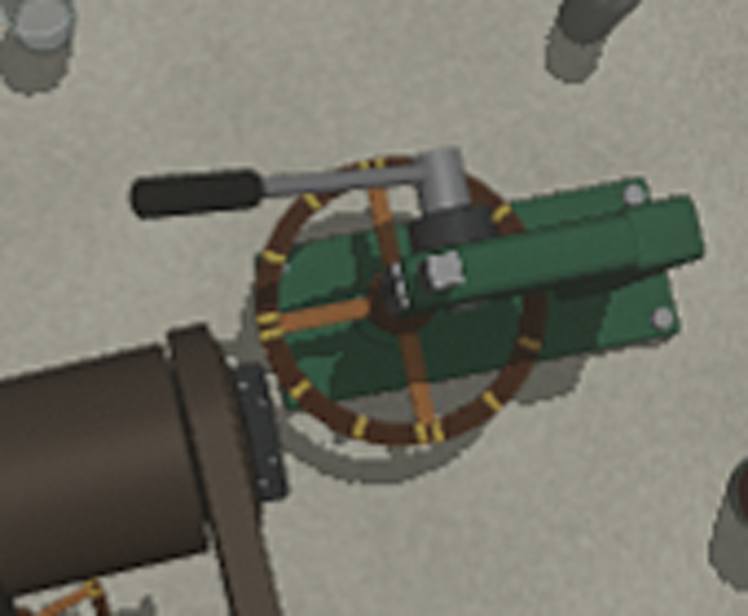

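```bash
python3 - <<'E'
from h import *
np.set_printoptions(suppress=True,linewidth=220)
t=np.load('top8.npz');s=np.load('side8.npz');C=cloud('top',t['d']);S=cloud('side',s['d'])
for nm,A in(('top',C),('side',S)):
    r=np.hypot(A[...,0]-508,A[...,1]+60); m=(r<116)&(r>84)&(A[...,2]>80)&(A[...,2]<106)
    v,u=np.nonzero(m);Q=A[m]
    n=np.linalg.lstsq(np.c_[Q[:,:2]-[508,-60],np.ones(len(Q))],Q[:,2],rcond=None)[0];print(nm,'plane',n,m.sum())
    # outer edge points per angular bin via rays onto the plane z=92
    W=onz(nm,u,v,92.)[:,:2]; 
    c=np.array([508.,-60.])
    for _ in range(6):
        a=np.arctan2(W[:,1]-c[1],W[:,0]-c[0]);r=np.hypot(*(W-c).T)
        E=[];
        for b in np.arange(-np.pi,np.pi,0.12):
            k=(a>=b)&(a<b+.12)&(r<116)
            if k.sum()>4: i=np.where(k)[0][np.argsort(r[k])[-2:]];E+=list(W[i])
        E=np.array(E); q=np.linalg.lstsq(np.c_[2*E,np.ones(len(E))],(E**2).sum(1),rcond=None)[0];c=q[:2]
    print(nm,'circle',c,np.sqrt(q[2]+c@c),len(E))
# side: ram and flange columns
for v in range(188,208): print(v,S[v,250:270,2].round(0).astype(int))
E
```

```text
top plane [-0.00146029  0.00124756 90.72069184] 833
top circle [509.11381853 -60.74937322] 108.86761928480728 90
side plane [-0.00059927  0.00089089 87.51157943] 465
side circle [509.58175819 -47.89206159] 110.58467503194878 98
188 [ 74  84  84  83  84  88 165 165 166 169 169 168  -7  -1  -2  -1  -5   0  -2   0]
189 [ 67  83  79  81  79  78 153 155 156 156 158  -4  -1  -5   1  -5  -3  -2  -4  -6]
190 [ 86  87  90  85  89  92 147 152 151 155 150  84  90  89  90  91  -7   1   0   0]
191 [ 86  86  87  90  86  89 145 147 150 145 147  89  87  87  88  88  89  91  89  89]
192 [ 86  85  85  86  85  89 142 145 142 143 141  84  87  90  92  88  88  87  90  89]
193 [ 83  81  82  81  57  88 134 139 139 142 138  21  85  81  79  82  83  87  86  86]
194 [ 46  56  52  55  54  90 130 135 134 135 132  22  18  18  23  21  19  18  82  81]
195 [ 39  49  54  46  45  83 122 128 130 129 125  15  19  20  22  23  18  18  -2  -3]
196 [ 34  44  47  42  45  44 123 125 123 120 122  23  20  20  16  18  22  18   2  -2]
197 [ 33  35  35  41  40  38  88 118 119 117 117  23  15  20  14  17  20  17  -2  -7]
198 [17 30 34 36 32 33 86 87 86 32 22 17 19 20 20 20 22 17 17 -1]
199 [ 15  28  28  25  27  93  88 101 101  99  91  93  18  16  16  19  20  19  14   2]
200 [ 20  20  21  90  89  94  89  98 101  97 100  91  91  92  22  21  18  20  19   1]
201 [22 20 19 93 86 93 90 94 94 93 88 91 92 92 89 87 91 89 88 87]
202 [89 88 87 89 91 91 88 92 91 89 87 87 90 94 91 91 87 87 89 89]
203 [88 86 90 87 90 92 91 91 87 93 90 90 94 89 83 86 85 84 81 85]
204 [81 79 81 86 88 94 93 86 89 90 88 93 93 87 79 21 21 20 21 18]
205 [927  20  21  68  83  85  85  88  87  89  88  84  83  82  19  15  18  17  16  23]
206 [ 19  19  19  71  72  81  78  81  89  86 927  82  74  68  20  21  16  17  17  17]
207 [19 21 17 18 70 77 73 75 89 94 89 73 70 21 23 19 19 20 19 17]
```

```bash
cat >> h.py <<'E'
PY=-1.391;XP=np.array([np.cos(PY),np.sin(PY)]);YP=np.array([-XP[1],XP[0]])
O=np.array([508.4,-60.0])
def tip(th):
    f=.6-th; x=28-210*np.cos(f)+13*np.sin(f); z=200+210*np.sin(f)+13*np.cos(f)
    return np.r_[O+x*XP+75*YP,z]
E
python3 - <<'E'
from h import *
np.set_printoptions(suppress=True)
t=np.load('top8.npz');C=cloud('top',t['d'])
m=(C[...,2]>270)&(C[...,2]<365)&(C[...,0]>520)&(C[...,0]<600)&(C[...,1]>50)&(C[...,1]<160)
g=cv2.cvtColor(t['p'],cv2.COLOR_BGR2GRAY);m&=g<60
Q=C[m];print(len(Q),Q.mean(0),Q.min(0),Q.max(0))
n=np.polyfit(Q[:,1],Q[:,0],1);nz=np.polyfit(Q[:,1],Q[:,2],1);print(n,nz)
for th in (0,.3,.6,.84,1.1):
    p=tip(th);print(th,p.round(1),'x meas at y',np.polyval(n,p[1]).round(1),np.polyval(nz,p[1]).round(1))
c=np.array([390.4,152.4,390]) 
s=env.state();print(s['eef_pos'])
E
```

```text
240 [554.33866795  97.56150845 330.66683442] [538.74485753  52.62281293 289.40362331] [570.52676966 136.65184872 355.29979208]
[ -0.15887846 569.83908971] [  0.5855404 273.5406294]
0 [557.5  89.2 329.3] x meas at y 555.7 325.8
0.3 [552.  119.5 274.5] x meas at y 550.9 343.5
0.6 [549.6 132.5 213. ] x meas at y 548.8 351.1
0.84 [550.2 129.6 162.7] x meas at y 549.2 349.4
1.1 [553.1 113.3 110.7] x meas at y 551.8 339.9
[390.65740005 152.78018292 395.02300043]
```

```bash
python3 - <<'E'
from h import *
rel(np.array([390.7,152.8,395]),-2.962,[(556.5,89.2,395,-2.962-1.571)])
E
```

```text
rz 1.571 t [-151.8  -92.2   -0. ]
```

Request:
arm_command:
  targets:
    - [[0,0,0.1],[-0.01,-0.006,0],255]
    - [[0,0,0.23],[-0.03,-0.018,0],255]
    - [[0,0,0.36],[-0.05,-0.03,0],255]
    - [[0,0,0.5],[-0.07,-0.043,0],255]
    - [[0,0,0.63],[-0.09,-0.055,0],255]
    - [[0,0,0.76],[-0.11,-0.067,0],255]
    - [[0,0,0.89],[-0.13,-0.08,0],255]
    - [[0,0,1.02],[-0.152,-0.092,0],255]

```text
t: 11.55
eef_pos: [556.4, 88.5, 389.7]
tcp_rot: [-3.141, -0.0, 2.295]
ft_force: [-0.5, 1.1, -0.1]
opening: 0.003
```

Request:
arm_command:
  targets:
    - [[0,0,0.12],[0,0,0],255]
    - [[0,0,0.25],[0,0,0],255]
    - [[0,0,0.38],[0,0,0],255]
    - [[0,0,0.5],[0,0,0],255]
    - [[0,0,0.551],[0,0,0],255]
    - [[0,0,0.551],[0,0,0],255]
    - [[0,0,0.551],[0,0,0],255]

```text
t: 12.25
eef_pos: [555.8, 89.0, 389.7]
tcp_rot: [-3.141, -0.0, 1.752]
ft_force: [0.5, 0.3, -0.1]
opening: 0.004
```

```bash
python3 - <<'E'
from h import *
p,d=read_camera('side');crop('side',p,170,80,330,240,3.7,'s14.png')
s=env.state();print(s['eef_pos'],s['tcp_rot'],s['joints'],s['ft_force'])
print(tip(0))
E
```

```text
[555.8656626   89.03648612 389.71248522] [-3.14146572e+00 -1.18465699e-04  1.75134598e+00] [ 4.14479694e-02  2.72963120e-01  1.43824595e+00  1.00710411e-04
  1.43052572e+00 -1.39115783e-01] [ 0.36363159  0.14779276 -0.61890075]
[557.51613625  89.16809512 329.30428241]
```

View pics/s14.png

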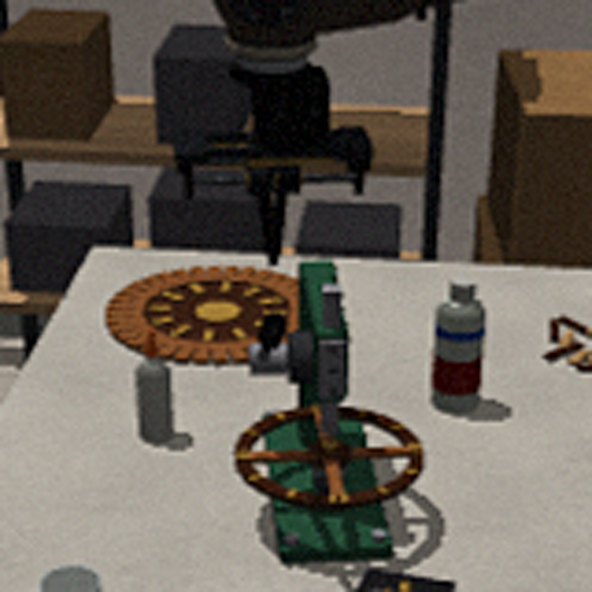

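Request:
arm_command:
  targets:
    - [[0,0,0],[0,0,0.02],255]
    - [[0,0,0],[0,0,0.04],255]
    - [[0,0,0],[0,0,0.05],255]
    - [[0,0,0],[0,0,0.056],255]
    - [[0,0,0],[0,0,0.06],255]
    - [[0,0,0],[0.006,0,0.07],255]
    - [[0,0,0],[0.012,0,0.079],255]
    - [[0,0,0],[0.017,0,0.088],255]

```text
t: 13.1
eef_pos: [553.1, 106.4, 301.1]
tcp_rot: [3.141, 0.0, 1.75]
ft_force: [1.3, -0.9, 0.6]
opening: 0.005
```

Request:
arm_command:
  targets:
    - [[0,0,0],[0.005,0,0.009],255]
    - [[0,0,0],[0.01,0,0.018],255]
    - [[0,0,0],[0.014,0,0.027],255]
    - [[0,0,0],[0.017,0,0.036],255]

```text
t: 13.5
eef_pos: [549.9, 122.9, 265.0]
tcp_rot: [-3.141, -0.0, 1.75]
ft_force: [0.8, -0.6, 1.3]
opening: 0.003
```

```bash
python3 - <<'E'
from h import *
p,d=read_camera('side');crop('side',p,170,80,330,240,3.7,'s15.png')
s=env.state();print(s['eef_pos'],s['ft_force'])
E
```

```text
[549.41345662 123.16457687 263.58071855] [0.56531076 0.33103101 0.00661626]
```

View pics/s15.png

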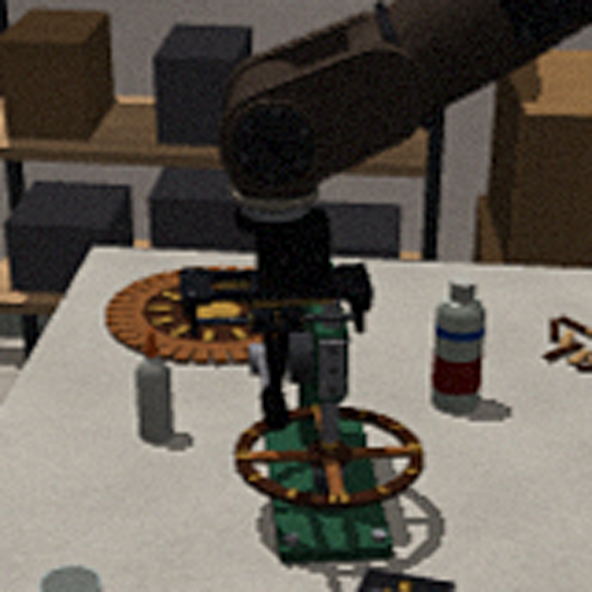

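```bash
python3 - <<'E'
from h import *
p,d=read_camera('side');crop('side',p,220,140,290,215,8,'s16.png')
p,d=read_camera('top');crop('top',p,220,130,390,270,4.4,'t16.png')
F=[]
for i in range(6):
    read_camera('top');F.append(env.state()['ft_force'])
print(np.mean(F,0),np.std(F,0))
E
```

```text
[-0.99540606 -0.17534395  1.53735463] [0.49849256 0.46895108 0.46891328]
```

View pics/s16.png

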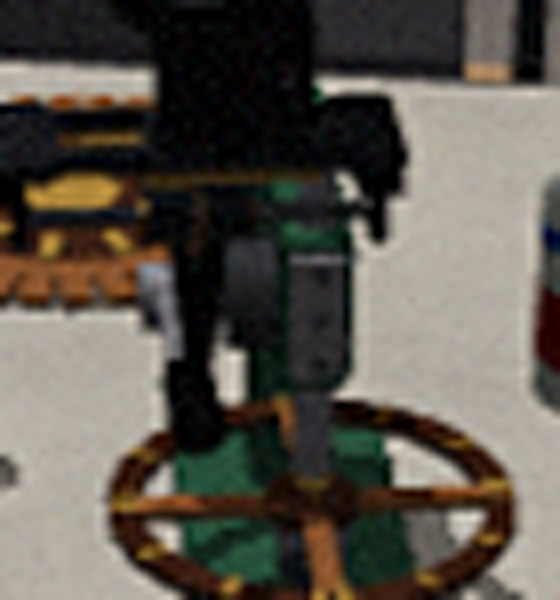

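View pics/t16.png

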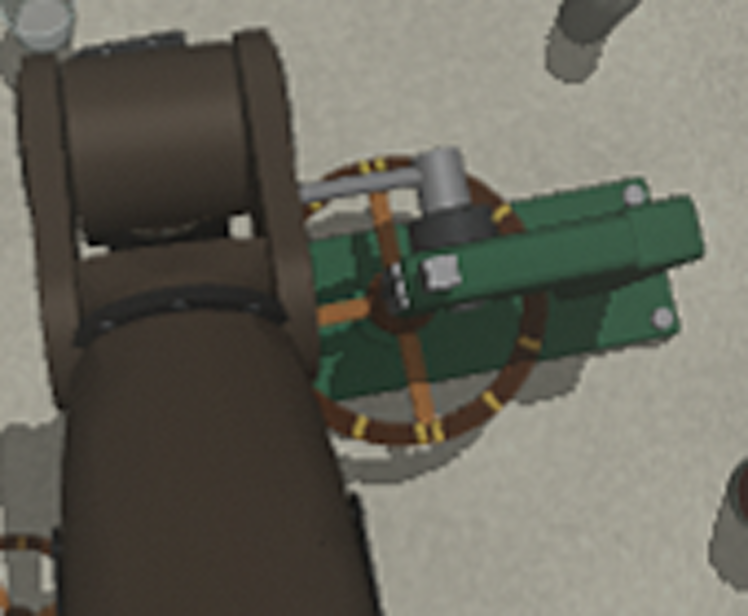

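Request:
arm_command:
  targets:
    - [[0,0,0],[0.002,0,0.008],255]
    - [[0,0,0],[0.004,0,0.016],255]
    - [[0,0,0],[0.006,0,0.024],255]
    - [[0,0,0],[0.007,0,0.031],255]
    - [[0,0,0],[0.008,0,0.036],255]

```text
t: 14.45
eef_pos: [548.6, 130.5, 228.8]
tcp_rot: [-3.141, 0.0, 1.75]
ft_force: [0.8, -1.0, 1.2]
opening: 0.005
```

Request:
arm_command:
  targets:
    - [[0,0,0],[0.001,0,0.004],255]
    - [[0,0,0],[0.002,0,0.008],255]

```text
t: 14.65
eef_pos: [548.2, 132.3, 221.4]
tcp_rot: [-3.141, 0.0, 1.75]
ft_force: [0.6, -0.7, 1.7]
opening: 0.002
```

Request:
arm_command:
  targets:
    - [[0,0,0],[0,0,0.004],255]
    - [[0,0,0],[0,0,0.008],255]

```text
t: 14.85
eef_pos: [548.1, 132.7, 213.6]
tcp_rot: [3.141, -0.001, 1.75]
ft_force: [-2.5, 2.9, 6.8]
opening: 0.002
```

Request:
arm_command:
  targets:
    - [[0,0,0],[0,0,0.004],255]
    - [[0,0,0],[0,0,0.008],255]
    - [[0,0,0],[0,0,0.012],255]

```text
t: 15.15
eef_pos: [548.1, 133.1, 202.0]
tcp_rot: [3.141, -0.001, 1.75]
ft_force: [-2.3, 4.5, 7.2]
opening: 0.005
```

Request:
arm_command:
  targets:
    - [[0,0,0],[0,0,0.004],255]
    - [[0,0,0],[-0.001,0,0.008],255]
    - [[0,0,0],[-0.001,0,0.012],255]

```text
t: 15.45
eef_pos: [548.4, 132.1, 190.0]
tcp_rot: [3.141, -0.001, 1.75]
ft_force: [-2.2, 3.4, 7.1]
opening: 0.005
```

```bash
cat > f.py <<'E'
from h import *
F=[];P=[]
for i in range(4):
    read_camera('top');s=env.state();F.append(s['ft_force']);P.append(s['eef_pos'])
print(np.mean(F,0).round(1),np.std(F,0).round(1),np.mean(P,0).round(2),s['t'])
E
python3 f.py; python3 - <<'E'
from h import *
p,d=read_camera('side');crop('side',p,220,140,290,215,8,'s17.png')
E
```

```text
[-1.1  4.2  6. ] [0.9 0.2 0.4] [548.39 132.01 189.77] 15.65
```

View pics/s17.png

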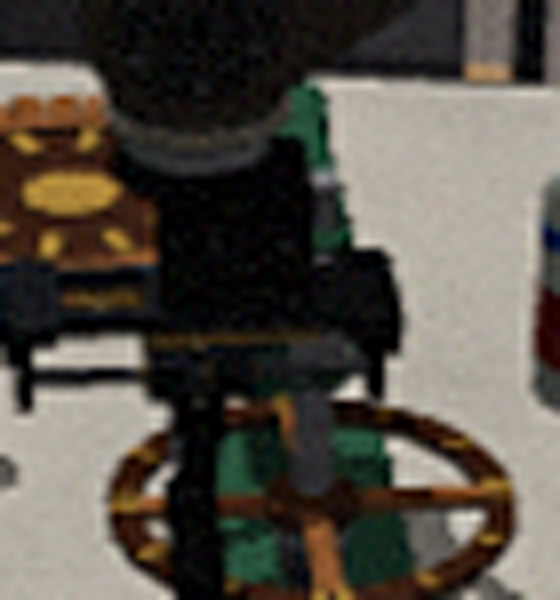

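Request:
arm_command:
  targets:
    - [[0,0,0],[-0.0005,0,0.004],255]
    - [[0,0,0],[-0.001,0,0.008],255]

```text
t: 15.9
eef_pos: [548.5, 131.3, 182.2]
tcp_rot: [3.141, -0.002, 1.75]
ft_force: [-2.6, 7.3, 6.7]
opening: 0.006
```

Request:
arm_command:
  targets:
    - [[0,0,0],[-0.0005,0,0.003],255]
    - [[0,0,0],[-0.001,0,0.006],255]

```text
t: 16.1
eef_pos: [548.7, 130.5, 176.0]
tcp_rot: [3.141, -0.002, 1.75]
ft_force: [-1.5, 6.9, 7.0]
opening: 0.006
```

Request:
arm_command:
  targets:
    - [[0,0,0],[-0.0005,0,0.002],255]
    - [[0,0,0],[-0.001,0,0.004],255]

```text
t: 16.3
eef_pos: [548.9, 129.5, 172.0]
tcp_rot: [3.141, -0.002, 1.75]
ft_force: [-1.6, 8.5, 5.7]
opening: 0.005
```

Request:
arm_command:
  targets:
    - [[0,0,0],[0.001,0,0.001],255]
    - [[0,0,0],[0.0015,0,0.002],255]

```text
t: 16.5
eef_pos: [548.9, 129.9, 170.2]
tcp_rot: [3.141, 0.0, 1.75]
ft_force: [-1.7, -3.0, 9.1]
opening: 0.005
```

Request:
arm_command:
  targets:
    - [[0,0,0],[0,0,0.001],255]
    - [[0,0,0],[0,0,0.002],255]

```text
t: 16.7
eef_pos: [549.0, 129.6, 168.3]
tcp_rot: [3.141, 0.001, 1.75]
ft_force: [-1.4, -3.4, 7.7]
opening: 0.0
```

Request:
arm_command:
  targets:
    - [[0,0,0],[0,0,0.001],255]
    - [[0,0,0],[0,0,0.002],255]

```text
t: 16.9
eef_pos: [549.0, 129.4, 166.4]
tcp_rot: [3.141, 0.001, 1.75]
ft_force: [-1.2, -4.1, 11.1]
opening: 0.006
```

Request:
arm_command:
  targets:
    - [[0,0,0],[0,0,0.001],255]
    - [[0,0,0],[0,0,0.001],255]

```text
t: 17.1
eef_pos: [549.1, 129.3, 165.5]
tcp_rot: [3.14, 0.001, 1.75]
ft_force: [-1.8, -5.3, 11.8]
opening: 0.005
```

Request:
arm_command:
  targets:
    - [[0,0,0],[-0.0004,0,0.001],255]
    - [[0,0,0],[-0.0004,0,0.001],255]

```text
t: 17.3
eef_pos: [549.1, 129.1, 164.7]
tcp_rot: [3.14, 0.001, 1.75]
ft_force: [-2.5, -3.2, 13.8]
opening: 0.002
```

Request:
arm_command:
  targets:
    - [[0,0,0],[-0.0004,0,0.001],255]
    - [[0,0,0],[-0.0004,0,0.001],255]

```text
t: 17.5
eef_pos: [549.2, 128.8, 163.8]
tcp_rot: [3.14, 0.0, 1.75]
ft_force: [-3.1, -1.1, 14.8]
opening: 0.005
```

```bash
python3 f.py; python3 - <<'E'
from h import *
p,d=read_camera('side');np.savez('side9.npz',p=p,d=d);crop('side',p,220,140,290,215,8,'s18.png')
S=cloud('side',d)
for v in range(192,206): print(v,S[v,253:266,2].round(0).astype(int))
E
```

```text
[-3.  -2.5 13.7] [0.1 0.6 0.4] [549.17 128.86 163.91] 17.7
192 [256 254 255 255 257 255 253 253 255 256 253 254 257]
193 [252 249  90 134 138 138 138 134  19  80  83  81 253]
194 [ 54  53  88 128 133 134 133 130  20  21  17  22 250]
195 [ 47  47  87 129 128 130 132 128  18  20  17  21 244]
196 [ 44  44  44 119 125 124 123 122  17  19  17  21  18]
197 [ 38  41  37 118 115 118 119 119  14  21  19  19  18]
198 [ 35  38  35 111 115 112 116 114  20  22  19  21  19]
199 [ 28  29  92 103 110 109 108 107  89  19  20  20  20]
200 [ 90  92  92 102 105 104 104 103  94  88  92  23  20]
201 [ 90  92  90  93  98 927  96  99  88  90  88  93  88]
202 [ 95  91  91  91  93  92  95  90  93  92  88 927  88]
203 [93 91 94 90 93 93 88 92 91 90 90 85 87]
204 [90 89 89 93 89 88 90 89 92 89 89 81 20]
205 [76 85 85 89 88 86 89 91 84 83 82 21 18]
```

View pics/s18.png

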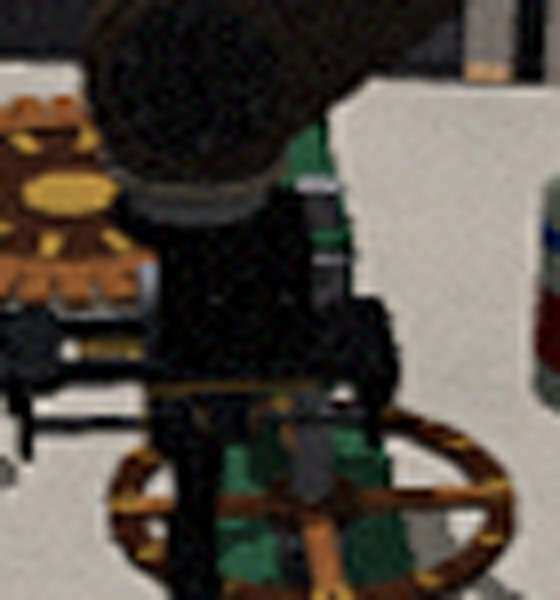

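Request:
arm_command:
  targets:
    - [[0,0,0],[-0.0005,0,0.001],255]
    - [[0,0,0],[-0.0005,0,0.001],255]

```text
t: 17.95
eef_pos: [549.2, 128.6, 163.0]
tcp_rot: [3.14, 0.0, 1.75]
ft_force: [-4.8, -0.7, 15.1]
opening: 0.007
```

Request:
arm_command:
  targets:
    - [[0,0,0],[-0.0005,0,0.001],255]
    - [[0,0,0],[-0.0005,0,0.001],255]

```text
t: 18.15
eef_pos: [549.3, 128.4, 162.1]
tcp_rot: [3.14, -0.0, 1.75]
ft_force: [-4.3, 1.4, 17.6]
opening: 0.009
```

```bash
python3 f.py
```

```text
[-4.2  1.6 17. ] [0.3 0.3 0.2] [549.26 128.4  162.15] 18.35
```

Request:
arm_command:
  targets:
    - [[0,0,0],[-0.0003,0,0.0007],255]
    - [[0,0,0],[-0.0003,0,0.0007],255]
    - [[0,0,0],[-0.0003,0,0.0007],255]

```text
t: 18.65
eef_pos: [549.3, 128.2, 161.6]
tcp_rot: [3.14, -0.0, 1.75]
ft_force: [-5.0, 1.9, 17.4]
opening: 0.008
```

```bash
python3 f.py;python3 - <<'E'
from h import *
for th in (.5,.6,.7,.75,.8,.84,.88): print(th,tip(th).round(1))
E
```

```text
[-4.8  2.2 18.5] [0.4 0.4 0.5] [549.29 128.26 161.57] 18.85
0.5 [550.1 130.2 233.9]
0.6 [549.6 132.5 213. ]
0.7 [549.6 132.7 192. ]
0.75 [549.7 132.1 181.5]
0.8 [549.9 130.9 171. ]
0.84 [550.2 129.6 162.7]
0.88 [550.5 128.  154.5]
```

Request:
arm_command:
  targets:
    - [[0,0,0],[0.001,0,-0.004],255]
    - [[0,0,0],[0.0025,0,-0.01],255]
    - [[0,0,0],[0.0035,0,-0.018],255]
    - [[0,0,0],[0.0043,0,-0.028],255]
    - [[0,0,0],[0.0043,0,-0.038],255]
    - [[0,0,0],[0.004,0,-0.05],255]
    - [[0,0,0],[0.003,0,-0.061],255]
    - [[0,0,0],[0.002,0,-0.072],255]

```text
t: 19.65
eef_pos: [548.7, 129.7, 233.1]
tcp_rot: [3.141, -0.0, 1.75]
ft_force: [0.7, -0.6, 1.4]
opening: 0.005
```

Request:
arm_command:
  targets:
    - [[0,0,0],[-0.002,0,-0.01],255]
    - [[0,0,0],[-0.005,0,-0.021],255]
    - [[0,0,0],[-0.008,0,-0.031],255]
    - [[0,0,0],[-0.011,0,-0.041],255]
    - [[0,0,0],[-0.015,0,-0.05],255]
    - [[0,0,0],[-0.02,0,-0.059],255]
    - [[0,0,0],[-0.025,0,-0.068],255]
    - [[0,0,0],[-0.03,0,-0.077],255]

```text
t: 20.45
eef_pos: [554.1, 99.8, 309.7]
tcp_rot: [-3.141, -0.0, 1.75]
ft_force: [0.2, 0.3, 0.0]
opening: 0.003
```

```bash
python3 f.py;python3 - <<'E'
from h import *
p,d=read_camera('side');crop('side',p,220,120,290,215,6.3,'s19.png')
E
```

```text
[-0.2 -0.5  1.7] [0.7 0.6 0.8] [554.38  99.7  309.97] 20.65
```

View pics/s19.png

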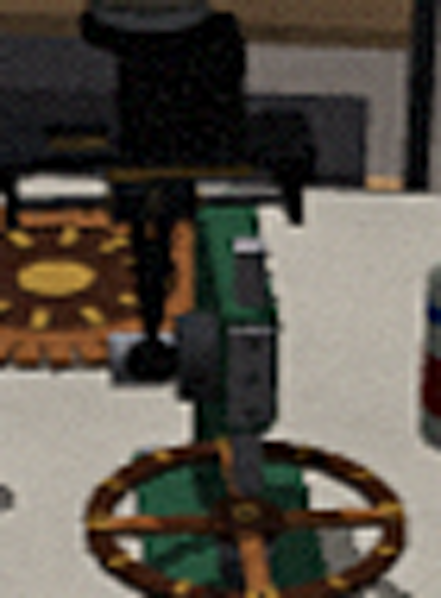

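Lever still followed by the tip; continue easing up to the rest and beyond.

Request:
arm_command:
  targets:
    - [[0,0,0],[-0.004,0,-0.007],255]
    - [[0,0,0],[-0.008,0,-0.014],255]
    - [[0,0,0],[-0.011,0,-0.021],255]
    - [[0,0,0],[-0.012,0,-0.027],255]
    - [[0,0,0],[-0.012,0,-0.033],255]
    - [[0,0,0],[-0.012,0,-0.045],255]
    - [[0,0,0],[-0.012,0,-0.065],255]
    - [[0,0,0],[-0.012,0,-0.09],255]

```text
t: 21.5
eef_pos: [555.9, 88.6, 399.9]
tcp_rot: [-3.14, -0.0, 1.75]
ft_force: [-0.5, 0.7, 0.3]
opening: 0.001
```

Request:
arm_command:
  targets:
    - [[0,0,0],[0,0,-0.03],255]
    - [[0,0,0],[0.02,-0.03,-0.03],255]
    - [[0,0,0],[0.06,-0.06,-0.03],255]
    - [[0,0,0],[0.1,-0.1,-0.03],255]
    - [[0,0,0],[0.14,-0.13,-0.03],255]
    - [[0,0,0],[0.18,-0.15,-0.03],255]
    - [[0,0,0],[0.22,-0.15,-0.03],255]
    - [[0,0,0],[0.22,-0.15,-0.03],255]

```text
t: 22.3
eef_pos: [367.7, 281.5, 429.9]
tcp_rot: [3.141, -0.001, 1.754]
ft_force: [-0.3, -0.4, -0.8]
opening: 0.006
```

```bash
python3 - <<'E'
from h import *
p,d=read_camera('side');np.savez('side10.npz',p=p,d=d);crop('side',p,170,130,300,250,5,'s20.png')
p,d=read_camera('top');np.savez('top10.npz',p=p,d=d);cv2.imwrite('pics/t20.png',p)
s=env.state();print(s['eef_pos'],s['ft_force'],s['t'])
C=cloud('top',d)
m=(C[...,2]>270)&(C[...,2]<365)&(C[...,0]>520)&(C[...,0]<600)&(C[...,1]>50)&(C[...,1]<160)
m&=cv2.cvtColor(p,cv2.COLOR_BGR2GRAY)<60
Q=C[m];print(len(Q),Q.mean(0),Q.min(0),Q.max(0))
S=cloud('side',np.load('side10.npz')['d'])
for v in range(188,207): print(v,S[v,250:268,2].round(0).astype(int))
r=np.hypot(C[...,0]-508,C[...,1]+60); m=(r<112)&(r>92)&(C[...,2]>80)&(C[...,2]<106);Q=C[m]
print(np.linalg.lstsq(np.c_[Q[:,:2]-[508,-60],np.ones(len(Q))],Q[:,2],rcond=None)[0])
E
```

```text
[368.98761401 278.77943824 429.47411353] [ 1.03385059 -0.53157315  0.12481155] 22.4
241 [554.27181111  97.79308245 330.81017766] [538.46380809  53.05148501 296.18489557] [570.67014344 136.68751686 355.84724101]
188 [ 76  86  85  87  84  86 167 166 165 165 167 165   1  -5  -3  -2  -2  -2]
189 [ 72  80  77  80  80  82 154 155 157 155 159  -1  -5   1  -7  -4  -4  -3]
190 [ 88  87  91  93  89  86 148 152 154 151 152  92  89  87  94  91  -2  -2]
191 [ 89  92  90  86  89  89 145 147 144 149 146  93  90  89  84  88  91  90]
192 [ 89  88  88  86  86  93 139 143 144 143 141  84  85  88  88  86  87  88]
193 [927  77  83  81  59  90 140 135 140 137 135  19  83  83  86  80  83 927]
194 [ 40  53  54  56  54  90 132 131 133 130 136  16  17  19  19  19  17  17]
195 [ 40  48  48  54  49  86 125 127 129 129 127  19  23  20  18  21  22  15]
196 [ 36  48  43  46  41  45 119 123 123 122 122  17  22  16  16  21  21  18]
197 [ 25  38  39  36  39  37  91 120 123 118 116  18  22  19  19  21  21  21]
198 [18 29 31 34 32 34 86 89 89 28 20 18 18 24 20 20 21 23]
199 [22 28 31 23 29 91 91 92 90 89 89 88 22 23 16 18 24 17]
200 [19 20 23 88 93 91 93 93 89 94 91 92 91 90 17 23 19 20]
201 [19 21 19 93 88 89 89 94 92 94 96 91 91 93 88 91 91 90]
202 [90 86 88 93 89 93 92 94 95 93 92 88 91 91 91 89 90 89]
203 [88 82 89 90 88 92 91 91 92 91 93 92 87 92 87 87 83 88]
204 [83 82 83 86 87 90 90 90 93 88 90 88 90 86 79 19 21 18]
205 [22 23 21 77 85 88 84 85 89 90 92 82 88 83 22 20 20 18]
206 [17 21 18 73 77 83 81 84 90 88 88 86 77 68 22 17 22 20]
[-1.60404799e-03 -1.89538118e-04  9.07763547e+01]
```

View pics/s20.png

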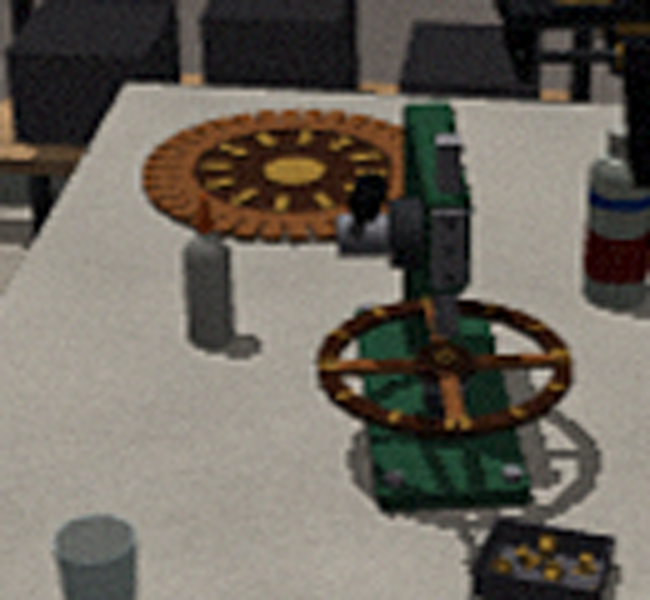

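View pics/t20.png

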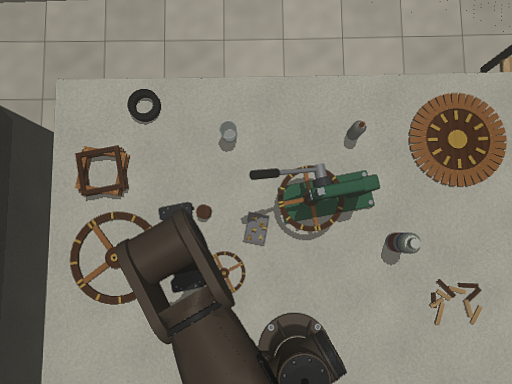

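```bash
python3 -c "
from cell import env
print(env.job_done())"
```

```text
the job is handed in; nothing more can be done
None
```

The dial is on the anvil with its bush pressed home, the lever is back at rest, and I handed the job in at about 22.4 s with the arm clear. No verdict was reported.

**What I did**
- I gripped the 220 mm dial by a spoke, slid it in under the ram, lowered it until it touched the anvil and let go.
- I pushed the lever down with closed fingertips. It took 7 to 10 N while the bush went in, then rose steadily at about θ 0.8 to 0.84. I stopped at about 18.5 N, well short of the 27 N that splits the board.
- I followed the lever back up at about 0.5 rad/s until it reached its rest.

**Last checks**
- **Dial:** It lies level, with the rim top at 90.8 mm. Its centre was within about 1.5 mm of the ram axis, measured in the top view before pressing.
- **Bush:** The flange dropped from about 100 to about 93–94 mm in the side camera, which reads about 2 mm low. That agrees with fully home.
- **Lever:** Its height matches the starting reading (330.8 against 330.7 mm).
- **Surroundings:** The other things look unmoved.

**What went wrong or disagreed**
- On the first descent the fully open fingers landed on the rim and tilted the dial on the stack. I backed off, it settled in the same place, and I went in again with the fingers narrower.
- A circle fit of the rim from the side view put the dial's centre about 13 mm away along y. I discarded it because the top view, the arm's own position and the side picture of the bush under the ram all agreed.

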